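Make up two knife-sharpening kits

ROBOT

A 6-joint arm with a two-finger parallel gripper is mounted at the origin on the work surface. World frame = base frame: x ahead of the robot, y to its left, z up, the work surface at z = 0. Lengths are in mm, angles in rad, forces in N, time in s.
With the tool pointing down it reaches from about 325 to 775 mm from the base axis. Payload 9.3 kg.
Tool frame: the origin (TCP) lies on the centre line of the jaws, within the pads' length; the fingertips stand ctrl.nose_length ahead of it and the grasp point (between the pads) lies 8 mm behind it (ctrl.nose_length is the distance from the TCP to the fingertips, in mm); z points along the fingers, y is the line along which they close (so a half turn about z gives the same grasp; the last joint's range is limited). The gripper opens to 85 mm and grips with 20 to 120 N. Pads are 22 mm wide; open, the fingers measure 114 mm over their backs; the gripper's body (76 mm by 85 mm) begins 54 mm behind the grasp point. The pads swing forward as they close: fully open they stand 13 mm farther back than shut.
Start: joints at [-1.398, 0.259, 0.021, 1.334, 0, 1.418], TCP at [176.03, -521.066, 242.279] pointing down, gripper open.
Joint ranges: [-3.04, 3.04], [-0.91, 1.82], [-1.04, 1.36], [-1.92, 1.95], [-1.52, 1.45], [-3.14, 3.14]. Speed limits (rad/s): [2.22, 2.22, 2.79, 3.14, 3.14, 3.14].

INTERFACE

Orientations are given as [roll, pitch, yaw] about the fixed x, y, z axes, in that order (R = Rz(yaw) Ry(pitch) Rx(roll)).
In Python, from rig import readout, viewer, hand_in, outline_of, ctrl gives the robot as it stands.
- The arm moves only by the tool arm_command, never from a script. Its argument "plan" is text: rows parted by semicolons, each of 7 numbers parted by spaces: the shift along the tool's x, y, z in m, then the turn, a rotation vector about the tool's x, y, z in rad, then the closure, from -1 (fully open) to 1 (shut). In form: dx dy dz wx wy wz gripper; .... A call has 1 to 12 rows; each row shifts and turns the commanded pose from where the row before left it, along the tool's axes as they then stand; what a row does not reach is not made up. A row lasts 1/10 s, in which the tool goes at most 50 mm and 8.59 degrees, less where a joint would pass 70% of its speed; a pose out of reach is approached as far as the arm can. A call with a gripper value outside its range is refused whole. The fingers move at their own pace and stop on an object; "newtons" is the grip in N (left out, the last holds). Time passes only in rows, so rows that do not move let the fingers close. It gives the time, the measured TCP pose, the force, the opening and the grip force at its end, in the units of the state.
- readout.read_state(): the state, without advancing time (a new reading comes with each control period).
- viewer.camera(name): name is "scene" or "top"; returns the picture (480x640x3 uint8, red, green, blue); there is no depth.
- viewer.camera_params(name): a dict with "vfov" (degrees; the focal length in pixels is half the picture's height over the tangent of half this angle, whatever the lens; pixels are square), "cx", "cy" (the principal point, pixels), "D" ([k1, k2, p1, p2, k3] as OpenCV has them; the pictures are not rectified), "R" (3x3) and "t" (3): a world point X has camera coordinates R X + t. Camera axes: x right, y down, z forward; pixel columns grow to the right and rows downward; lengths in mm; the calibration is good to about 2 mm. A picture is of the moment at which its call begins. camera_params takes no time and is no camera call.
- hand_in(): hands the job in; it is judged then, once.
Trained networks look in the newest picture that a camera, given by its name, has taken for a name from the list of things; names that differ only in an ending like _2 or _b are one class to them, and where a whole thing is asked for, a point or a joint stands for the part that bears it (a point fixed in the world has none). Each returns a list of dicts, best first, with "conf" (0 to 1); they miss things now and then, are a little off and sometimes report something else, mostly with a low value. They report only what shows in the picture. A call takes as long as a camera call.
- outline_of(name, camera): "pixels" (480x640 bool, what is visible of it) and "bbox" ([left, top, width, height] in pixels, round what is visible of it).
The state is a dict: "time_s": time; "joint_positions": joint angles; "dq": joint speeds; "joint_efforts": joint torques, N m; "position": TCP position; "tool_rot": TCP orientation; "force": force on the tool from outside, world axes, zero at the start; "wrist_torque": the same for the moment, N m; "finger_gap": opening from 0.0 (shut) to 1.0 (fully open); "finger_force": force on a finger pad.
Only numpy, scipy, OpenCV 4.12 (cv2) and the standard library are available. Lean on these libraries where they do the work, as an engineer would, in place of code of your own. Each camera call takes 0.05 s, during which the arm holds its last target. There are 200 camera calls.

TASK

Make up the two sharpening kits from the stock on the pink mat: the orange tray gets the dark grey coarse stone and the flattening block with the yellow grip, the blue tray gets the white fine stone, the small green slurry stone and the dropper bottle. In each tray the stone on its wooden base lies flat in the wide bay and the small pieces stand upright on the floor of the narrow bay, the way up they are now; set every piece down, do not drop it. Leave the red-brown stone, the paper cup and the knife where they are, and both trays flat on the bench.

Things in the scene. Friction and masses are not known exactly. Their poses are not given: they have to be found in the camera images.
- coarse_stone: Bench whetstone glued on a wooden base: base 172 x 60 x 12 mm, on it the dark grey stone 150 x 50 mm that stands from 12 to 34 mm above the underside (a wooden end stop, to 17 mm high, at each end). Grip it across its 50 mm width, at the middle. About 0.4 kg. Origin: centre of the underside; x along its length, y across, z up; both ends alike. Goes in the orange tray.
- fine_stone: Bench whetstone glued on a wooden base: base 172 x 60 x 12 mm, on it the white stone 150 x 50 mm that stands from 12 to 34 mm above the underside (a wooden end stop, to 17 mm high, at each end). Grip it across its 50 mm width, at the middle. About 0.4 kg. Origin: centre of the underside; x along its length, y across, z up; both ends alike. Goes in the blue tray.
- medium_stone: Bench whetstone glued on a wooden base: base 172 x 60 x 12 mm, on it the red-brown stone 150 x 50 mm that stands from 12 to 34 mm above the underside (a wooden end stop, to 17 mm high, at each end). Grip it across its 50 mm width, at the middle. About 0.4 kg. Origin: centre of the underside; x along its length, y across, z up; both ends alike. Belongs to neither kit: it stays where it lies.
- flattener: Flattening block: dark grey plate 80 x 45 x 16 mm with a yellow grip ridge on top, 66 mm long, 22 mm wide, from 16 to 42 mm above the underside. About 0.18 kg. Grip it across the ridge. Origin: centre of the underside; x along its length, y across, z up. It fits the narrow bay only lengthwise.
- slurry_stone: Small green slurry stone, a block 60 x 30 x 28 mm high. About 0.1 kg. Origin: centre of the underside; x along its 60 mm length, y across its 30 mm width, z up.
- dropper: White dropper bottle with a blue cap, upright, 40 mm in diameter and 75 mm high; the straight part of the body, to grip, reaches 5 to 42 mm above the underside. About 0.08 kg. Origin: centre of the underside; z up.
- tray_orange: Orange plastic kit tray, loose, 0.45 kg, left or right of the mat: 202 x 160 mm, plus a 12 mm lug at each end. Floor 4 mm thick; walls and the rib between the bays 14 mm high over all. Origin: centre of the underside; x along its length, z up. Bays both 194 mm long in x: the wide one 84 mm, centred at y = +34 mm; the narrow one 64 mm, at y = -44 mm. For the coarse kit.
- tray_blue: Blue plastic kit tray, loose, 0.45 kg, left or right of the mat: 202 x 160 mm, plus a 12 mm lug at each end. Floor 4 mm thick; walls and the rib between the bays 14 mm high over all. Origin: centre of the underside; x along its length, z up. Bays both 194 mm long in x: the wide one 84 mm, centred at y = +34 mm; the narrow one 64 mm, at y = -44 mm. For the finishing kit.
- cup: Bystander: white paper cup, 72 mm across the rim, 85 mm high, upright and light, beyond the left tray. Origin: centre of the underside.
- knife: Bystander: kitchen knife lying flat beyond the stones on the right, across the bench; about 320 mm long, 50 mm wide, 16 mm high. Origin: on the bench under the junction of handle and blade; blade to +x, handle to -x (its own axes).

How it is judged:
By the outcome, as a careful person would: the job done as asked, in the order asked, and still so for the second after the job is handed in, with the robot touching nothing.
It also fails if it takes over 125 s, if anything falls off the work surface, if the arm or the gripper's body presses on something with over 40 N, if the wrist force passes 120 N, or if a joint passes its speed limit or range.

## Working session

There is one attempt and no reset: what is moved stays moved. The work goes in short steps, Python scripts to look and compute and a tool call to move; the robot and the scene stay as the last step left them, time stands still between calls to the robot, and variables do not carry over. Pictures are saved under pics/ and viewed, at most 14 in all, crops included, and the job is handed in when it is done.

Besides the shell and the picture viewer there is one more tool, called after "Request:" as name(argument=value, ...) on one line, values as JSON. arm_command: Moves the arm, as the interface text tells. Its arguments: {"type":"object","properties":{"plan":{"type":"string"},"newtons":{"type":"number"}},"required":["plan"]}

```bash
ls; mkdir -p pics
python3 - <<'E'
from rig import readout, viewer, outline_of, ctrl
import cv2,numpy as np
np.set_printoptions(precision=3,suppress=True)
for c in("scene","top"):
    cv2.imwrite(f"pics/{c}0.png",viewer.camera(c)[:,:,::-1]); print(viewer.camera_params(c))
print(readout.read_state(), ctrl.nose_length)
for n in "coarse_stone fine_stone medium_stone flattener slurry_stone dropper tray_orange tray_blue cup knife".split():
    for d in outline_of(n,"top")[:2]:
        ys,xs=np.nonzero(d["pixels"]); print(n,round(d["conf"],2),d["bbox"],len(xs),xs.mean().round(1),ys.mean().round(1), cv2.minAreaRect(np.c_[xs,ys].astype(np.int32)))
E
```

```text
pics
{'vfov': 52.14076764266255, 'cx': 319.2655139198297, 'cy': 242.65598906387962, 'D': array([-0.105,  0.   ,  0.   ,  0.   ,  0.   ]), 'R': array([[-0.36 ,  0.933, -0.006],
       [ 0.741,  0.282, -0.609],
       [-0.566, -0.224, -0.793]]), 't': array([ 222.095, -409.791, 1235.286])}
{'vfov': 57.33112479218699, 'cx': 316.3857646692727, 'cy': 238.61044740877284, 'D': array([-0.099,  0.   ,  0.   ,  0.   ,  0.   ]), 'R': array([[-0.006, -1.   ,  0.007],
       [-0.988,  0.005, -0.152],
       [ 0.152, -0.008, -0.988]]), 't': array([ -4.495, 581.692, 907.457])}
{'time_s': 0.1, 'joint_positions': array([-1.398,  0.259,  0.021,  1.334, -0.   ,  1.418]), 'dq': array([ 0.   , -0.002,  0.002, -0.001, -0.001,  0.001]), 'joint_efforts': array([  0.003, -55.67 ,  34.507,   0.012,  -0.   ,   0.   ]), 'position': array([ 175.987, -520.829,  241.719]), 'tool_rot': array([-3.14 , -0.   ,  0.326]), 'force': array([ 0.677, -0.253, -0.491]), 'wrist_torque': array([-0.037, -0.017, -0.023]), 'finger_force': 0.0, 'finger_gap': 0.9991544408902284} 11.0
coarse_stone 0.84 [352.1, 183.5, 37.2, 76.7] 2034 
[... 1221 characters left out ...]
1107 190.1 167.7 ((191.0, 168.0), (42.42640686035156, 32.52690887451172), 45.0)
tray_blue 0.56 [421.1, 222.4, 88.2, 103.5] 6830 464.3 273.5 ((464.5961608886719, 273.48077392578125), (102.37261962890625, 72.36685180664062), 78.69007110595703)
cup 0.66 [168.7, 148.5, 43.2, 43.7] 1133 190.1 167.9 ((189.6000213623047, 168.70001220703125), (42.93250274658203, 31.752166748046875), 63.43495178222656)
knife 0.96 [343.5, 148.0, 133.8, 30.6] 1828 414.5 161.9 ((410.1681213378906, 162.52212524414062), (134.73341369628906, 17.95054054260254), 7.4958577156066895)
knife 0.38 [170.0, 149.2, 40.4, 39.6] 1106 190.0 168.0 ((191.50001525878906, 168.50001525878906), (42.42640686035156, 32.526912689208984), 45.0)
```

View pics/top0.png

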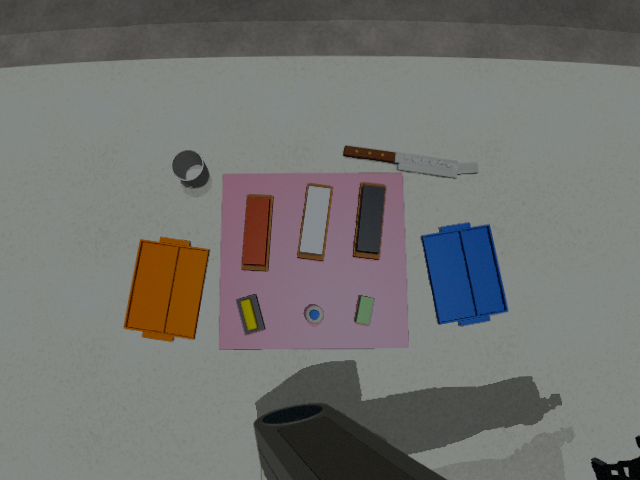

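View pics/scene0.png

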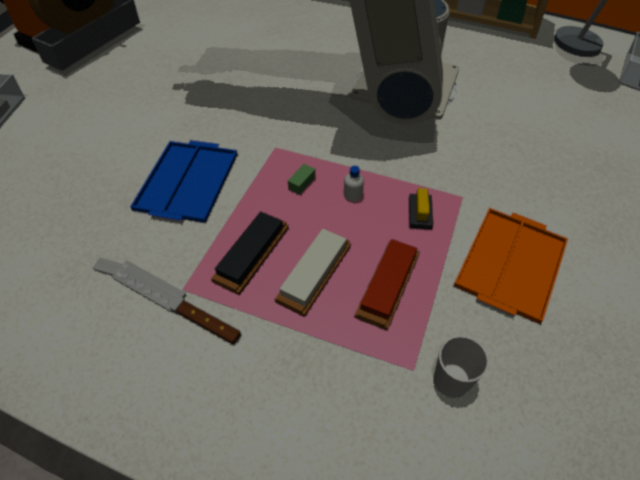

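The top view shows the stones, left to right: red-brown (257,232), white (315,222) and dark grey (369,220). The flattener is at (250,314), the dropper at (314,314) and the slurry stone at (364,310). The orange tray is on the left at (166,289) and the blue one on the right at (464,273). In both trays the wide bay is on the image left (+y). The second "dropper" hit is really the orange tray. Next I fit poses with both cameras.

```bash
cat > fit.py <<'E'
from rig import readout, viewer, outline_of, ctrl
import cv2,numpy as np
from scipy.optimize import minimize
def box(lx,ly,z0,z1,cx=0,cy=0):
    return np.array([[cx+sx*lx/2,cy+sy*ly/2,z] for sx in(-1,1) for sy in(-1,1) for z in(z0,z1)],float)
def cyl(d,z0,z1):
    a=np.linspace(0,2*np.pi,24,endpoint=False); return np.vstack([np.c_[d/2*np.cos(a),d/2*np.sin(a),a*0+z] for z in(z0,z1)])
stone=[box(172,60,0,12),box(150,50,12,34)]
tray=[box(202,160,0,14),box(226,64,0,10)]
M=dict(coarse_stone=stone,fine_stone=stone,medium_stone=stone,flattener=[box(80,45,0,16),box(66,22,16,42)],
 slurry_stone=[box(60,30,0,28)],dropper=[np.vstack([cyl(40,0,42),cyl(18,74,75)])],tray_orange=tray,tray_blue=tray)
S=4
def proj(X,c):
    P=viewer.camera_params(c); f=240/np.tan(np.radians(P["vfov"]/2))
    K=np.array([[f,0,P["cx"]],[0,f,P["cy"]],[0,0,1]])
    return cv2.projectPoints(X,cv2.Rodrigues(np.array(P["R"]))[0],np.array(P["t"],float),K,np.array(P["D"],float))[0][:,0]
def render(n,p,c,z=0):
    im=np.zeros((480*S,640*S),np.uint8); C,s=np.cos(p[2]),np.sin(p[2])
    for V in M[n]:
        W=np.c_[p[0]+C*V[:,0]-s*V[:,1],p[1]+s*V[:,0]+C*V[:,1],V[:,2]+z]
        q=(proj(W,c)+.5)*S-.5
        cv2.fillConvexPoly(im,cv2.convexHull((q*16).astype(np.int32)),1,shift=4)
    return cv2.resize(im.astype(np.float32),(640,480),interpolation=cv2.INTER_AREA)
def fit(n,p0=None,z=0,cams=("top","scene")):
    ms={}
    for c in cams:
        r=outline_of(n,c)
        if n=="dropper": r=[d for d in r if d["pixels"].sum()<2500]
        if r: ms[c]=r[0]["pixels"].astype(np.float32)
    if p0 is None:
        ys,xs=np.nonzero(ms["top"]); m=[xs.mean(),ys.mean()]
        g=minimize(lambda v:((proj(np.array([[v[0],v[1],15.]]),"top")[0]-m)**2).sum(),[500,0],method="Nelder-Mead").x; p0=[*g,0]
    def cost(p,cs): return -np.mean([np.minimum(r:=render(n,p,c,z),ms[c]).sum()/np.maximum(r,ms[c]).sum() for c in cs])
    def run(cs,q):
        return minimize(cost,q,args=(cs,),method="Nelder-Mead",options=dict(initial_simplex=[q,[q[0]+8,q[1],q[2]],[q[0],q[1]+8,q[2]],[q[0],q[1],q[2]+.15]],maxiter=90,xatol=.1,fatol=1e-4))
    best=min((run(list(ms),[p0[0],p0[1],p0[2]+a]) for a in(-.2,.2)),key=lambda r:r.fun)
    out=[best.x.round(3),round(-best.fun,3)]
    for c in ms: out.append((c,run([c],best.x).x.round(2)))
    return out
E
cat > m1.py <<'E'
from fit import *
for n in M: print(n,*fit(n))
E
time python3 m1.py
```

```text
coarse_stone [ 6.29931e+02 -1.29294e+02 -1.17000e-01] 0.959 ('top', array([ 6.3027e+02, -1.2931e+02, -1.2000e-01])) ('scene', array([ 6.2997e+02, -1.2936e+02, -1.2000e-01]))
fine_stone [ 6.27907e+02 -5.41000e+00 -1.36000e-01] 0.951 ('top', array([ 6.2762e+02, -5.2300e+00, -1.3000e-01])) ('scene', array([ 6.2799e+02, -5.4300e+00, -1.4000e-01]))
medium_stone [ 6.04090e+02  1.25971e+02 -5.50000e-02] 0.948 ('top', array([ 6.0391e+02,  1.2618e+02, -6.0000e-02])) ('scene', array([ 6.0487e+02,  1.2507e+02, -5.0000e-02]))
flattener [4.21305e+02 1.37252e+02 2.86000e-01] 0.897 ('top', array([4.1999e+02, 1.3949e+02, 2.8000e-01])) ('scene', array([4.2234e+02, 1.3645e+02, 2.7000e-01]))
slurry_stone [ 4.26599e+02 -1.12054e+02 -1.91000e-01] 0.902 ('top', array([ 4.2667e+02, -1.1207e+02, -2.1000e-01])) ('scene', array([ 4.2660e+02, -1.1205e+02, -1.9000e-01]))
dropper [ 4.20216e+02 -2.91500e+00 -1.46000e-01] 0.946 ('top', array([ 4.2022e+02, -2.9200e+00, -1.5000e-01]))
tray_orange [ 4.77109e+02  3.28441e+02 -1.49000e-01] 0.972 ('top', array([ 4.7706e+02,  3.2881e+02, -1.5000e-01])) ('scene', array([ 4.776e+02,  3.279e+02, -1.500e-01]))
tray_blue [ 5.06495e+02 -3.43062e+02  1.59000e-01] 0.964 ('top', array([ 5.0694e+02, -3.4270e+02,  1.6000e-01])) ('scene', array([ 5.0571e+02, -3.4366e+02,  1.5000e-01]))
real	0m52.278s
user	0m41.235s
sys	0m9.522s
```

```bash
cat > plan.py <<'E'
import sys,json,numpy as np
from rig import readout,ctrl
def plan(targets,start=None):
    """targets: (x,y,z,yaw,rows,grip); prints rows in tool axes, calls split at 12"""
    s=readout.read_state(); p=np.array(s["position"]); yaw=s["tool_rot"][2]
    print("t",round(s["time_s"],2),"pos",p.round(1),"rot",np.round(s["tool_rot"],3),"gap",round(s["finger_gap"],3),"nose",ctrl.nose_length,"F",np.round(s["force"],1))
    out=[]
    for x,y,z,w,n,g in targets:
        p0=p.copy(); w0=yaw; T=np.array([x,y,z]); dw=(w-w0+np.pi/2)%np.pi-np.pi/2
        for i in range(1,n+1):
            u=i/n; u=.5*u+.5*(3*u*u-2*u**3) if n>2 else u
            q=p0+(T-p0)*u; d=q-p; c,k=np.cos(yaw),np.sin(yaw)
            t=np.round([c*d[0]+k*d[1],k*d[0]-c*d[1],-d[2]],0)
            r=round(-(w0+dw*u-yaw),2 if i<n else 3)
            if np.linalg.norm(t)>50 or abs(r)>.149: print("TOO FAST",np.linalg.norm(t),r)
            p=p+np.array([c*t[0]+k*t[1],k*t[0]-c*t[1],-t[2]]); yaw-=r
            out.append(" ".join(f"{v:g}" for v in[*(t/1000).round(4),0,0,r,g]))
    for i in range(0,len(out),12): print("; ".join(out[i:i+12]))
    print("end",p.round(1),round(yaw,3))
plan([tuple(map(float,a.split(",")))[:4]+(int(a.split(",")[4]),float(a.split(",")[5])) for a in sys.argv[1:]])
E
python3 plan.py 630,-129.3,150,-.117,17,-1 630,-129.3,60,-.117,4,-1
```

```text
t 1.4 pos [ 176.  -521.1  242.3] rot [-3.142 -0.     0.326] gap 0.993 nose 11.0 F [-0.3 -1.2  0.4]
0.019 -0.008 0.003 0 0 0.02 -1; 0.024 -0.01 0.004 0 0 0.01 -1; 0.028 -0.013 0.005 0 0 0.03 -1; 0.032 -0.015 0.005 0 0 0.02 -1; 0.034 -0.017 0.006 0 0 0.03 -1; 0.036 -0.019 0.006 0 0 0.03 -1; 0.037 -0.022 0.007 0 0 0.03 -1; 0.037 -0.023 0.007 0 0 0.04 -1; 0.036 -0.024 0.007 0 0 0.03 -1; 0.036 -0.026 0.006 0 0 0.03 -1; 0.033 -0.026 0.007 0 0 0.03 -1; 0.032 -0.026 0.006 0 0 0.03 -1
0.029 -0.025 0.006 0 0 0.03 -1; 0.025 -0.024 0.005 0 0 0.03 -1; 0.022 -0.021 0.005 0 0 0.02 -1; 0.019 -0.019 0.004 0 0 0.02 -1; 0.014 -0.015 0.003 0 0 0.013 -1; -0 0 0.018 0 0 -0 -1; -0 0 0.027 0 0 -0 -1; -0 0 0.027 0 0 -0 -1; -0 0 0.018 0 0 -0 -1
end [ 630.2 -129.3   60.3] -0.117
```

Request:
arm_command(plan="0.019 -0.008 0.003 0 0 0.02 1; 0.024 -0.01 0.004 0 0 0.01 1; 0.028 -0.013 0.005 0 0 0.03 1; 0.032 -0.015 0.005 0 0 0.02 1; 0.034 -0.017 0.006 0 0 0.03 1; 0.036 -0.019 0.006 0 0 0.03 1; 0.037 -0.022 0.007 0 0 0.03 1; 0.037 -0.023 0.007 0 0 0.04 1; 0.036 -0.024 0.007 0 0 0.03 1; 0.036 -0.026 0.006 0 0 0.03 1; 0.033 -0.026 0.007 0 0 0.03 1; 0.032 -0.026 0.006 0 0 0.03 1", newtons=50)

```text
time_s: 2.6
position: [517.2, -226.1, 173.1]
tool_rot: [3.141, -0.0, -0.005]
force: [-0.4, -0.1, -0.2]
finger_gap: -0.002
finger_force: 0.0
```

```bash
python3 plan.py 630,-129.3,150,-.117,7,-1 630,-129.3,60,-.117,5,-1
```

```text
t 2.6 pos [ 517.2 -226.1  173.1] rot [ 3.141 -0.    -0.005] gap -0.002 nose 11.0 F [-0.4 -0.1 -0.2]
0.011 -0.01 0.002 0 0 0.01 -1; 0.016 -0.014 0.004 0 0 0.02 -1; 0.019 -0.017 0.003 0 0 0.02 -1; 0.019 -0.018 0.005 0 0 0.02 -1; 0.017 -0.018 0.003 0 0 0.01 -1; 0.015 -0.015 0.004 0 0 0.02 -1; 0.01 -0.011 0.002 0 0 0.012 -1; 0 0 0.014 0 0 -0 -1; 0 0 0.02 0 0 -0 -1; 0 0 0.022 0 0 -0 -1; 0 0 0.02 0 0 -0 -1; 0 0 0.014 0 0 -0 -1
end [ 629.6 -128.9   60.1] -0.117
```

Request:
arm_command(plan="0.011 -0.01 0.002 0 0 0.01 -1; 0.016 -0.014 0.004 0 0 0.02 -1; 0.019 -0.017 0.003 0 0 0.02 -1; 0.019 -0.018 0.005 0 0 0.02 -1; 0.017 -0.018 0.003 0 0 0.01 -1; 0.015 -0.015 0.004 0 0 0.02 -1; 0.01 -0.011 0.002 0 0 0.012 -1; 0 0 0.014 0 0 0 -1; 0 0 0.02 0 0 0 -1; 0 0 0.022 0 0 0 -1; 0 0 0.02 0 0 0 -1; 0 0 0.012 0 0 0 -1")

```text
time_s: 3.8
position: [627.7, -130.1, 60.6]
tool_rot: [-3.141, 0.002, -0.116]
force: [-0.6, 0.2, -0.2]
finger_gap: 1.002
finger_force: 0.0
```

Run:
```python
from fit import *
im=viewer.camera("scene")[:,:,::-1].copy(); s=readout.read_state(); p=s["position"]; y=s["tool_rot"][2]
print(p,y,s["finger_gap"])
x0,y0=160,130; im=cv2.resize(im[y0:y0+170,x0:x0+200],None,fx=4,fy=4,interpolation=cv2.INTER_CUBIC)[:600]
h=np.array([np.sin(y),-np.cos(y),0])
for sg in(-1,1):
  for dz,c in((0,(0,255,0)),(-11,(0,0,255)),(2,(255,255,0))):
    a=proj(np.array([p+sg*42.5*h+[0,0,dz]]),"scene")[0]; cv2.circle(im,(int((a[0]-x0+.5)*4),int((a[1]-y0+.5)*4)),3,c,-1)
cv2.imwrite("pics/tip.png",im)
```

```text
[ 627.18936063 -129.96917126   59.22804699] -0.11622025335418606 1.000714265970398
```

View pics/tip.png

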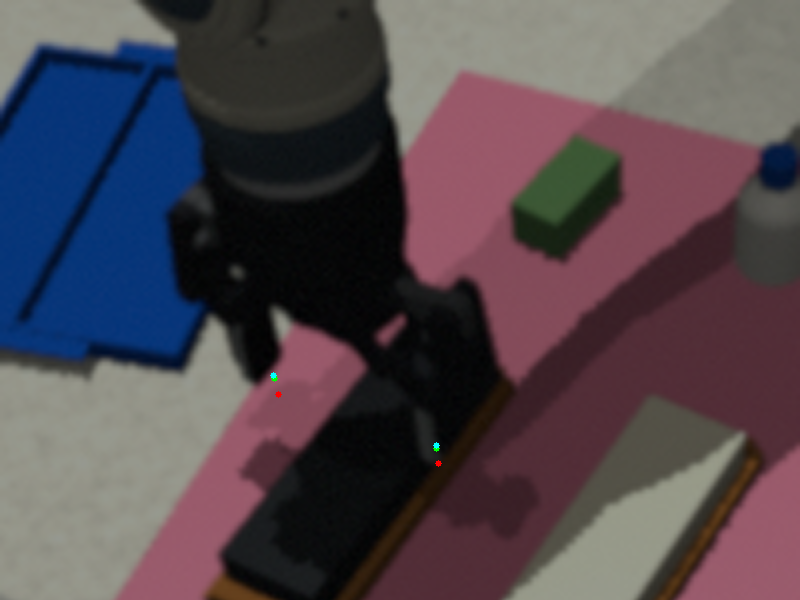

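The open fingertips sit at the upper (cyan/green) markers, about (265,378) and (432,455), so the nose length refers to shut jaws. Both fingers straddle the dark stone. Next I descend and grip.

```bash
python3 plan.py 630,-129.3,23,-.117,5,-1 630,-129.3,23,-.117,6,1
```

```text
t 3.85 pos [ 627.2 -130.    59.2] rot [-3.141  0.004 -0.116] gap 1.001 nose 11.0 F [-0.6  0.5 -2.3]
0 -0 0.006 0 0 0 -1; 0.001 -0 0.008 0 0 0 -1; 0.001 -0.001 0.009 0 0 0 -1; 0 0 0.008 0 0 0 -1; 0.001 0 0.005 0 0 0.001 -1; -0 0 0 0 0 -0 1; -0 0 0 0 0 -0 1; -0 0 0 0 0 -0 1; -0 0 0 0 0 -0 1; -0 0 0 0 0 -0 1; -0 0 0 0 0 -0 1
end [ 630.3 -129.3   23.2] -0.117
```

Request:
arm_command(plan="0 0 0.006 0 0 0 -1; 0.001 0 0.008 0 0 0 -1; 0.001 -0.001 0.009 0 0 0 -1; 0 0 0.008 0 0 0 -1; 0.001 0 0.005 0 0 0 -1; 0 0 0 0 0 0 1; 0 0 0 0 0 0 1; 0 0 0 0 0 0 1; 0 0 0 0 0 0 1; 0 0 0 0 0 0 1; 0 0 0 0 0 0 1", newtons=60)

```text
time_s: 4.95
position: [631.7, -129.8, 27.0]
tool_rot: [3.141, -0.001, -0.116]
force: [-0.7, 0.5, 5.1]
finger_gap: 0.568
finger_force: 64.5
```

```bash
python3 plan.py 630,-129.3,113,-.117,6,1
```

```text
t 4.95 pos [ 631.7 -129.8   27. ] rot [ 3.141e+00 -1.000e-03 -1.160e-01] gap 0.568 nose 11.0 F [-0.7  0.5  5.1]
-0 -0 -0.01 0 0 0 1; -0.001 -0 -0.015 0 0 0 1; 0 -0 -0.018 0 0 0 1; -0 -0 -0.018 0 0 0 1; -0.001 -0 -0.015 0 0 0 1; 0 -0 -0.01 0 0 0.001 1
end [ 629.7 -129.6  113. ] -0.117
```

Request:
arm_command(plan="0 0 -0.01 0 0 0 1; 0 0 -0.015 0 0 0 1; 0 0 -0.018 0 0 0 1; 0 0 -0.018 0 0 0 1; 0 0 -0.015 0 0 0 1; 0 0 -0.01 0 0 0 1; 0 0 0 0 0 0 1; 0 0 0 0 0 0 1; 0 0 0 0 0 0 1")

```text
time_s: 5.85
position: [630.9, -129.5, 111.2]
tool_rot: [-3.141, 0.002, -0.116]
force: [0.8, -0.3, -3.7]
finger_gap: 0.565
finger_force: 63.6
```

```bash
python3 plan.py 483.8,361.6,113,-.149,20,1;python3 - <<'E'
from fit import *
cv2.imwrite("pics/lift.png",viewer.camera("scene")[100:350,100:420,::-1])
E
```

```text
t 5.85 pos [ 630.9 -129.5  111.2] rot [-3.141e+00  2.000e-03 -1.160e-01] gap 0.565 nose 11.0 F [ 0.8 -0.3 -3.7]
-0.006 -0.013 -0 0 0 0 1; -0.007 -0.017 -0 0 0 0 1; -0.008 -0.02 -0 0 0 0 1; -0.01 -0.022 -0 0 0 0 1; -0.01 -0.024 -0 0 0 0.01 1; -0.012 -0.025 -0 0 0 -0 1; -0.012 -0.027 -0.001 0 0 0 1; -0.012 -0.029 0 0 0 0 1; -0.013 -0.029 0 0 0 0 1; -0.013 -0.029 0 0 0 0.01 1; -0.013 -0.029 0 0 0 -0 1; -0.013 -0.029 -0 0 0 0 1
-0.013 -0.028 -0 0 0 0 1; -0.012 -0.027 -0 0 0 0 1; -0.012 -0.025 -0 0 0 0.01 1; -0.011 -0.024 -0 0 0 -0 1; -0.01 -0.022 -0.001 0 0 -0 1; -0.009 -0.019 0 0 0 0 1; -0.008 -0.016 0 0 0 0 1; -0.006 -0.014 0 0 0 0.003 1
end [483.9 362.  113.2] -0.149
```

View pics/lift.png

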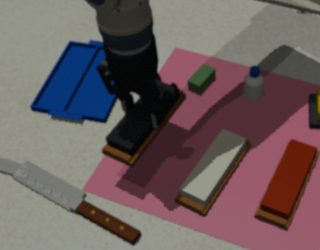

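The dark stone is held level around crop (145,130). I carry it over to the orange tray.

Request:
arm_command(plan="-0.006 -0.013 0 0 0 0 1; -0.007 -0.017 0 0 0 0 1; -0.008 -0.02 0 0 0 0 1; -0.01 -0.022 0 0 0 0 1; -0.01 -0.024 0 0 0 0.01 1; -0.012 -0.025 0 0 0 0 1; -0.012 -0.027 0 0 0 0 1; -0.012 -0.029 0 0 0 0 1; -0.013 -0.029 0 0 0 0 1; -0.013 -0.029 0 0 0 0.01 1; -0.013 -0.029 0 0 0 0 1; -0.013 -0.029 0 0 0 0 1")

```text
time_s: 7.1
position: [525.6, 94.8, 116.5]
tool_rot: [-3.079, 0.001, -0.012]
force: [0.4, 0.1, -3.9]
finger_gap: 0.566
finger_force: 63.5
```

Request:
arm_command(plan="-0.013 -0.028 0 0 0 0 1; -0.012 -0.027 0 0 0 0 1; -0.012 -0.025 0 0 0 0.01 1; -0.011 -0.024 0 0 0 0 1; -0.01 -0.022 0 0 0 0 1; -0.009 -0.019 0 0 0 0 1; -0.008 -0.016 0 0 0 0 1; -0.006 -0.014 0 0 0 0.003 1; 0 0 0 0 0 0 1; 0 0 0 0 0 0 1; 0 0 0 0 0 0 1")

```text
time_s: 8.2
position: [444.5, 168.8, 132.8]
tool_rot: [-3.006, 0.002, 0.105]
force: [1.3, 0.1, -4.3]
finger_gap: 0.571
finger_force: 63.6
```

```bash
python3 plan.py 483.8,361.6,40,-.149,8,1 483.8,361.6,32,-.149,4,1
```

```text
t 8.2 pos [444.5 168.8 132.8] rot [-3.006e+00  2.000e-03  1.050e-01] gap 0.571 nose 11.0 F [ 1.3  0.1 -4.3]
0.005 -0.016 0.008 0 0 0.02 1; 0.007 -0.022 0.011 0 0 0.03 1; 0.007 -0.027 0.013 0 0 0.04 1; 0.006 -0.03 0.014 0 0 0.04 1; 0.005 -0.03 0.015 0 0 0.04 1; 0.004 -0.028 0.013 0 0 0.03 1; 0.003 -0.023 0.011 0 0 0.03 1; 0.001 -0.017 0.008 0 0 0.024 1; 0 0 0.002 0 0 -0 1; 0 0 0.002 0 0 -0 1; 0 0 0.002 0 0 -0 1; 0 0 0.002 0 0 -0 1
end [483.8 362.1  31.8] -0.149
```

```bash
python3 -c "
from rig import readout
s=readout.read_state();print(s['joint_positions'].round(3),s['tool_rot'],s['position'],s['joint_efforts'].round(1),s['wrist_torque'])"
```

```text
[ 0.104  0.185 -0.375  1.014  0.136  3.141] [-3.00601813e+00  2.48968567e-03  1.04633909e-01] [444.46253914 168.82785058 132.80455608] [  0.2 -48.1  32.2   0.1   0.6   0. ] [-0.20821724  0.01514796 -0.00427165]
```

Joint 6 hit its limit, since yaw = q1 − q6 + π. The stone's two ends are alike, so I turn it half a turn and use yaw + π from now on.

```bash
cat > plan.py <<'E'
import sys,numpy as np
from rig import readout,ctrl
from scipy.spatial.transform import Rotation as Ro
def plan(targets):
    """targets: x,y,z,yaw,rows,grip; yaw unwrapped so that q6=q1-yaw+pi; prints rows in tool axes, 12 per call"""
    s=readout.read_state(); p=np.array(s["position"]); rpy=s["tool_rot"]; j=s["joint_positions"]
    R=Ro.from_euler("xyz",rpy); yaw=j[0]-j[5]+np.pi; yaw=rpy[2]+2*np.pi*round((yaw-rpy[2])/2/np.pi)
    tilt=Ro.from_euler("z",-yaw)*R*Ro.from_euler("x",-np.pi); tv=tilt.as_rotvec()
    print("t",round(s["time_s"],2),"pos",p.round(1),"yaw",round(yaw,3),"tilt",tv.round(3),"gap",round(s["finger_gap"],3),"F",np.round(s["force"],1),"q6",j[5].round(2))
    out=[]
    for x,y,z,w,n,g in targets:
        p0=p.copy(); w0=yaw; T=np.array([x,y,z]); t0=tv
        for i in range(1,n+1):
            u=i/n; u=.5*u+.5*(3*u*u-2*u**3) if n>2 else u
            q=p0+(T-p0)*u; d=np.round(R.inv().apply(q-p),0)
            D=Ro.from_euler("z",w0+(w-w0)*u)*Ro.from_rotvec(t0*(1-u))*Ro.from_euler("x",np.pi)
            r=np.round((R.inv()*D).as_rotvec(),3); r[abs(r)<.003]=0
            q6=np.arctan2(q[1],q[0])-(w0+(w-w0)*u)+np.pi
            if np.linalg.norm(d)>50 or np.linalg.norm(r)>.149 or abs(q6)>3.1: print("BAD",d,r,q6)
            p=p+R.apply(d); R=R*Ro.from_rotvec(r)
            out.append(" ".join(f"{v+0:g}" for v in[*(d/1000).round(4)+0,*r,g]))
        yaw=w; tv=np.zeros(3)
    for i in range(0,len(out),12): print("; ".join(out[i:i+12]))
    print("end",p.round(1),R.as_euler("xyz").round(3))
plan([tuple(map(float,a.split(",")[:4]))+(int(a.split(",")[4]),float(a.split(",")[5])) for a in sys.argv[1:]])
E
python3 plan.py 444.5,168.8,133,0.42,4,1 483.8,361.6,113,2.99,24,1
```

```text
t 8.2 pos [444.5 168.8 132.8] yaw 0.105 tilt [ 0.136  0.002 -0.   ] gap 0.571 F [ 1.3  0.1 -4.3] q6 3.14
BAD [ 0.  0. -0.] [-0.028 -0.007 -0.064] 3.3358966839711144
BAD [ 0.  0. -0.] [-0.04  -0.008 -0.093] 3.242247813666488
BAD [ 0.  0. -0.] [-0.04  -0.003 -0.094] 3.1485989441327087
0 0 0 -0.028 -0.007 -0.064 1; 0 0 0 -0.04 -0.008 -0.093 1; 0 0 0 -0.04 -0.003 -0.094 1; 0 0 0 -0.028 0 -0.064 1; 0.003 -0.004 0 0 0 -0.06 1; 0.003 -0.004 0.001 0 0 -0.072 1; 0.005 -0.005 0.001 0 0 -0.083 1; 0.005 -0.005 0 0 0 -0.094 1; 0.006 -0.004 0.001 0 0 -0.102 1; 0.007 -0.005 0.001 0 0 -0.111 1; 0.008 -0.003 0.001 0 0 -0.117 1; 0.009 -0.003 0.001 0 0 -0.122 1
0.01 -0.002 0.001 0 0 -0.127 1; 0.01 0 0.001 0 0 -0.13 1; 0.01 0 0.001 0 0 -0.133 1; 0.01 0.002 0.001 0 0 -0.134 1; 0.01 0.004 0.001 0 0 -0.133 1; 0.009 0.004 0.001 0 0 -0.133 1; 0.008 0.006 0.001 0 0 -0.13 1; 0.007 0.006 0.001 0 0 -0.127 1; 0.006 0.007 0.001 0 0 -0.123 1; 0.005 0.008 0.001 0 0 -0.117 1; 0.004 0.007 0.001 0 0 -0.11 1; 0.003 0.008 0 0 0 -0.102 1
0.002 0.007 0.001 0 0 -0.094 1; 0.001 0.006 0.001 0 0 -0.083 1; 0 0.005 0 0 0 -0.073 1; 0 0.005 0.001 0 0 -0.06 1
end [484.  361.5 112.9] [3.141e+00 1.000e-03 2.990e+00]
```

Request:
arm_command(plan="0 0 0 -0.028 -0.007 -0.064 1; 0 0 0 -0.04 -0.008 -0.093 1; 0 0 0 -0.04 -0.003 -0.094 1; 0 0 0 -0.028 0 -0.064 1; 0 0 0 0 0 0 1")

```text
time_s: 8.7
position: [444.1, 169.3, 132.7]
tool_rot: [3.141, -0.001, 0.422]
force: [0.3, 0.2, -3.6]
finger_gap: 0.565
finger_force: 63.5
```

```bash
python3 plan.py 483.8,361.6,113,2.99,23,1
```

```text
t 8.7 pos [444.1 169.3 132.7] yaw 0.422 tilt [-0.    -0.001 -0.   ] gap 0.565 F [ 0.3  0.2 -3.6] q6 2.91
0.003 -0.004 0 0 0 -0.063 1; 0.004 -0.004 0.001 0 0 -0.076 1; 0.004 -0.005 0.001 0 0 -0.088 1; 0.006 -0.005 0.001 0 0 -0.099 1; 0.007 -0.005 0 0 0 -0.109 1; 0.008 -0.004 0.001 0 0 -0.116 1; 0.008 -0.004 0.001 0 0 -0.124 1; 0.01 -0.003 0.001 0 0 -0.13 1; 0.01 -0.001 0.001 0 0 -0.133 1; 0.01 0 0.001 0 0 -0.137 1; 0.011 0.001 0.001 0 0 -0.139 1; 0.01 0.003 0.001 0 0 -0.14 1
0.01 0.004 0.001 0 0 -0.139 1; 0.009 0.006 0.002 0 0 -0.137 1; 0.008 0.006 0.001 0 0 -0.133 1; 0.007 0.007 0.001 0 0 -0.13 1; 0.005 0.008 0.001 0 0 -0.123 1; 0.004 0.008 0 0 0 -0.117 1; 0.004 0.008 0.001 0 0 -0.109 1; 0.002 0.007 0.001 0 0 -0.099 1; 0.001 0.006 0.001 0 0 -0.088 1; 0 0.006 0 0 0 -0.076 1; 0 0.005 0.001 0 0 -0.063 1
end [484.1 361.5 112.8] [3.141e+00 1.000e-03 2.990e+00]
```

Request:
arm_command(plan="0.003 -0.004 0 0 0 -0.063 1; 0.004 -0.004 0.001 0 0 -0.076 1; 0.004 -0.005 0.001 0 0 -0.088 1; 0.006 -0.005 0.001 0 0 -0.099 1; 0.007 -0.005 0 0 0 -0.109 1; 0.008 -0.004 0.001 0 0 -0.116 1; 0.008 -0.004 0.001 0 0 -0.124 1; 0.01 -0.003 0.001 0 0 -0.13 1; 0.01 -0.001 0.001 0 0 -0.133 1; 0.01 0 0.001 0 0 -0.137 1; 0.011 0.001 0.001 0 0 -0.139 1; 0.01 0.003 0.001 0 0 -0.14 1")

```text
time_s: 9.9
position: [465.5, 270.3, 122.7]
tool_rot: [3.141, -0.001, 1.778]
force: [0.1, -0.7, -4.2]
finger_gap: 0.572
finger_force: 63.5
```

Request:
arm_command(plan="0.01 0.004 0.001 0 0 -0.139 1; 0.009 0.006 0.002 0 0 -0.137 1; 0.008 0.006 0.001 0 0 -0.133 1; 0.007 0.007 0.001 0 0 -0.13 1; 0.005 0.008 0.001 0 0 -0.123 1; 0.004 0.008 0 0 0 -0.117 1; 0.004 0.008 0.001 0 0 -0.109 1; 0.002 0.007 0.001 0 0 -0.099 1; 0.001 0.006 0.001 0 0 -0.088 1; 0 0.006 0 0 0 -0.076 1; 0 0.005 0.001 0 0 -0.063 1; 0 0 0 0 0 0 1")

```text
time_s: 11.1
position: [484.6, 361.3, 112.4]
tool_rot: [3.141, -0.001, 2.988]
force: [0.0, 0.4, -3.5]
finger_gap: 0.57
finger_force: 63.5
```

```bash
python3 plan.py 480.4,362.4,45,2.993,8,1 480.4,362.4,37,2.993,2,1 480.4,362.4,37,2.993,1,1;  python3 - <<'E'
from fit import *
s=readout.read_state();p=s["position"]
print(fit("tray_orange",[477.1,328.4,-.149],cams=("top",))); print(fit("coarse_stone",[480,362,-.149],z=p[2]-27))
E
```

```text
t 11.1 pos [484.6 361.3 112.4] yaw 2.988 tilt [-0.001 -0.001 -0.   ] gap 0.57 F [ 0.   0.4 -3.5] q6 0.66
0 0 0.006 0 0 0 1; 0.001 0 0.008 0 0 0 1; 0 0 0.009 0 0 0 1; 0.001 0 0.011 0 0 -0.003 1; 0.001 0 0.01 0 0 0 1; 0 0 0.01 0 0 0 1; 0.001 0 0.008 0 0 0 1; 0 0 0.005 0 0 0 1; 0 0 0.004 0 0 0 1; 0 0 0.004 0 0 0 1; 0 0 0 0 0 0 1
end [480.6 362.   37.4] [ 3.141e+00 -1.000e-03  2.991e+00]
[array([ 4.76987e+02,  3.28853e+02, -1.49000e-01]), np.float64(0.981), ('top', array([ 4.7699e+02,  3.2885e+02, -1.5000e-01]))]
[array([ 4.80e+02,  3.62e+02, -3.49e-01]), np.float64(0.0), ('top', array([ 4.80e+02,  3.62e+02, -3.50e-01])), ('scene', array([ 4.80e+02,  3.62e+02, -3.50e-01]))]
```

Request:
arm_command(plan="0 0 0.006 0 0 0 1; 0.001 0 0.008 0 0 0 1; 0 0 0.009 0 0 0 1; 0.001 0 0.011 0 0 -0.003 1; 0.001 0 0.01 0 0 0 1; 0 0 0.01 0 0 0 1; 0.001 0 0.008 0 0 0 1; 0 0 0.005 0 0 0 1; 0 0 0.004 0 0 0 1; 0 0 0.004 0 0 0 1; 0 0 0 0 0 0 1; 0 0 0 0 0 0 1")

```text
time_s: 12.45
position: [480.5, 361.8, 38.2]
tool_rot: [3.141, 0.001, 2.992]
force: [0.3, 0.8, -3.4]
finger_gap: 0.564
finger_force: 63.5
```

```bash
python3 plan.py 480.4,362.4,32,2.993,3,1
python3 - <<'E'
from fit import *
im=viewer.camera("top");viewer.camera("scene"); p=readout.read_state()["position"]
cv2.imwrite("pics/place1.png",cv2.resize(im[210:360,100:240,::-1],None,fx=4,fy=4))
print(fit("coarse_stone",[480,362,-.149],z=p[2]-27))
E
```

```text
t 12.45 pos [480.5 361.8  38.2] yaw 2.992 tilt [-0.001  0.001  0.   ] gap 0.564 F [ 0.3  0.8 -3.4] q6 0.66
0 0 0.002 0 0 0 1; 0 0 0.002 0 0 0 1; 0 0.001 0.002 0 0 0 1
end [480.7 362.8  32.2] [3.141e+00 1.000e-03 2.992e+00]
[array([ 4.82572e+02,  3.60583e+02, -1.51000e-01]), np.float64(0.756), ('top', array([ 4.8145e+02,  3.6081e+02, -1.5000e-01])), ('scene', array([ 4.8492e+02,  3.6033e+02, -1.5000e-01]))]
```

View pics/place1.png

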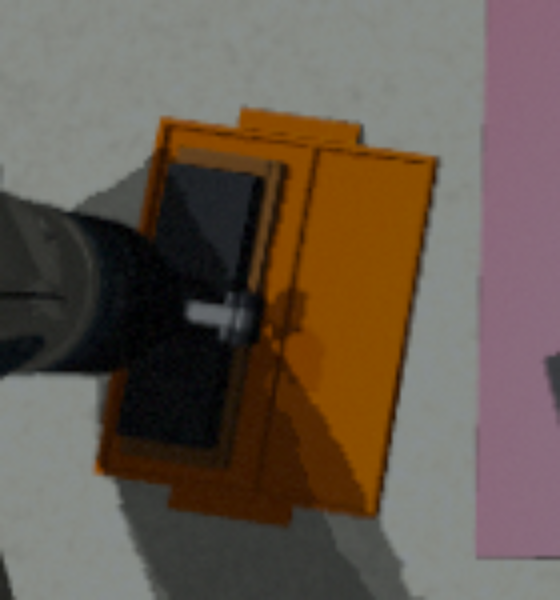

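The stone hangs over the wide bay, parallel to it and centred. I lower it gently.

Request:
arm_command(plan="0 0 0.002 0 0 0 1; 0 0 0.002 0 0 0 1; 0 0 0.001 0 0 0 1; 0 0 0.001 0 0 0 1; 0 0 0 0 0 0 1; 0 0 0 0 0 0 1")

```text
time_s: 13.25
position: [480.4, 361.8, 32.0]
tool_rot: [3.141, 0.001, 2.992]
force: [0.3, -0.1, -3.6]
finger_gap: 0.567
finger_force: 63.5
```

Request:
arm_command(plan="0 0 0.001 0 0 0 1; 0 0 0 0 0 0 1; 0 0 0.001 0 0 0 1; 0 0 0 0 0 0 1")

```text
time_s: 13.65
position: [480.5, 361.9, 31.0]
tool_rot: [3.141, 0.001, 2.992]
force: [-2.7, -1.6, 5.4]
finger_gap: 0.57
finger_force: 64.6
```

Request:
arm_command(plan="0 0 0 0 0 0 -0.6; 0 0 0 0 0 0 -0.6; 0 0 0 0 0 0 -0.6; 0 0 -0.01 0 0 0 -0.6; 0 0 -0.025 0 0 0 -0.6; 0 0 -0.03 0 0 0 -0.6; 0 0 -0.025 0 0 0 -0.6; 0 0 -0.01 0 0 0 -0.6; 0 0 0 0 0 0 -0.6; 0 0 0 0 0 0 -0.6")

```text
time_s: 14.65
position: [480.0, 361.6, 129.2]
tool_rot: [-3.142, -0.0, 2.992]
force: [-0.4, 0.6, 0.8]
finger_gap: 0.8
finger_force: 0.0
```

```bash
python3 plan.py 421,137.3,120,3.428,8,-.6 421,137.3,60,3.428,3,-.6
python3 - <<'E'
from fit import *
viewer.camera("top");viewer.camera("scene")
print(fit("tray_orange",[477.1,328.4,-.149])); print(fit("coarse_stone",[480,362,-.149],z=4));
E
```

```text
t 14.65 pos [480.  361.6 129.2] yaw 2.992 tilt [ 0. -0.  0.] gap 0.8 F [-0.4  0.6  0.8] q6 0.66
0.002 -0.019 0.001 0 0 -0.037 -0.6; 0.004 -0.028 0.001 0 0 -0.052 -0.6; 0.007 -0.032 0.001 0 0 -0.062 -0.6; 0.009 -0.035 0.002 0 0 -0.067 -0.6; 0.011 -0.034 0.001 0 0 -0.067 -0.6; 0.013 -0.03 0.001 0 0 -0.063 -0.6; 0.012 -0.025 0.001 0 0 -0.052 -0.6; 0.009 -0.017 0.001 0 0 -0.036 -0.6; 0 0 0.018 0 0 0 -0.6; 0 0 0.024 0 0 0 -0.6; 0 0 0.018 0 0 0 -0.6
end [421.3 137.4  60.2] [-3.142 -0.    -2.855]
[array([ 4.77329e+02,  3.28335e+02, -1.47000e-01]), np.float64(0.63), ('top', array([ 4.7653e+02,  3.2871e+02, -1.5000e-01])), ('scene', array([ 4.7901e+02,  3.2782e+02, -1.5000e-01]))]
[array([ 4.81995e+02,  3.60983e+02, -1.54000e-01]), np.float64(0.885), ('top', array([ 4.7940e+02,  3.6172e+02, -1.5000e-01])), ('scene', array([ 4.8391e+02,  3.6055e+02, -1.6000e-01]))]
```

Request:
arm_command(plan="0.002 -0.019 0.001 0 0 -0.037 -0.6; 0.004 -0.028 0.001 0 0 -0.052 -0.6; 0.007 -0.032 0.001 0 0 -0.062 -0.6; 0.009 -0.035 0.002 0 0 -0.067 -0.6; 0.011 -0.034 0.001 0 0 -0.067 -0.6; 0.013 -0.03 0.001 0 0 -0.063 -0.6; 0.012 -0.025 0.001 0 0 -0.052 -0.6; 0.009 -0.017 0.001 0 0 -0.036 -0.6; 0 0 0.018 0 0 0 -0.6; 0 0 0.024 0 0 0 -0.6; 0 0 0.018 0 0 0 -0.6; 0 0 0 0 0 0 -0.6")

```text
time_s: 16.15
position: [420.2, 137.3, 59.0]
tool_rot: [3.141, -0.003, -2.856]
force: [-1.0, 0.0, 0.5]
finger_gap: 0.801
finger_force: 0.0
```

```bash
python3 plan.py 421,137.3,29,3.428,4,-.5 421,137.3,29,3.428,8,1
```

```text
t 16.15 pos [420.2 137.3  59. ] yaw 3.427 tilt [-0.001 -0.003 -0.   ] gap 0.801 F [-1.   0.   0.5] q6 -0.16
0 0 0.006 0 0 0 -0.5; 0 0 0.009 0 0 0 -0.5; -0.001 0 0.009 0 -0.003 0 -0.5; 0 0 0.006 0 0 0 -0.5; 0 0 0 0 0 0 1; 0 0 0 0 0 0 1; 0 0 0 0 0 0 1; 0 0 0 0 0 0 1; 0 0 0 0 0 0 1; 0 0 0 0 0 0 1; 0 0 0 0 0 0 1; 0 0 0 0 0 0 1
end [421.1 137.6  29. ] [ 3.141 -0.    -2.856]
```

Request:
arm_command(plan="0 0 0.006 0 0 0 -0.5; 0 0 0.009 0 0 0 -0.5; -0.001 0 0.009 0 0 0 -0.5; 0 0 0.006 0 0 0 -0.5; 0 0 0 0 0 0 0.2; 0 0 0 0 0 0 1; 0 0 0 0 0 0 1; 0 0 0 0 0 0 1; 0 0 0 0 0 0 1; 0 0 0 0 0 0 1; 0 0 0 0 0 0 1", newtons=40)

```text
time_s: 17.25
position: [423.0, 138.0, 31.2]
tool_rot: [-3.142, 0.002, -2.855]
force: [-0.3, 0.3, 5.2]
finger_gap: 0.25
finger_force: 40.2
```

```bash
python3 plan.py 421,137.3,110,3.428,6,1 470.6,285.2,110,2.993,9,1
```

```text
t 17.25 pos [423.  138.   31.2] yaw 3.428 tilt [ 0.     0.002 -0.   ] gap 0.25 F [-0.3  0.3  5.2] q6 -0.16
0 0 -0.009 0 0 0 1; 0.001 0 -0.014 0 0 0 1; 0 0 -0.016 0 0 0 1; 0 0 -0.016 0 0 0 1; 0.001 0 -0.014 0 0 0 1; 0 0 -0.01 0 0 0 1; -0.006 0.009 0 0 0 0.031 1; -0.009 0.014 0 0 0 0.045 1; -0.01 0.016 0 0 0 0.053 1; -0.01 0.019 0 0 0 0.058 1; -0.008 0.019 0 0 0 0.06 1; -0.008 0.02 0 0 0 0.059 1
-0.006 0.018 0 0 0 0.053 1; -0.004 0.015 0 0 0 0.044 1; -0.002 0.011 0 0 0 0.032 1
end [470.7 284.9 110.4] [3.141e+00 1.000e-03 2.993e+00]
```

Request:
arm_command(plan="0 0 -0.009 0 0 0 1; 0 0 -0.014 0 0 0 1; 0 0 -0.016 0 0 0 1; 0 0 -0.016 0 0 0 1; 0 0 -0.014 0 0 0 1; 0 0 -0.01 0 0 0 1; -0.006 0.009 0 0 0 0.031 1; -0.009 0.014 0 0 0 0.045 1; -0.01 0.016 0 0 0 0.053 1; -0.01 0.019 0 0 0 0.058 1; -0.008 0.019 0 0 0 0.06 1; -0.008 0.02 0 0 0 0.059 1")

```text
time_s: 18.45
position: [457.5, 242.8, 109.9]
tool_rot: [3.141, -0.0, 3.119]
force: [0.9, -1.0, -1.5]
finger_gap: 0.251
finger_force: 39.2
```

Request:
arm_command(plan="-0.006 0.018 0 0 0 0.053 1; -0.004 0.015 0 0 0 0.044 1; -0.002 0.011 0 0 0 0.032 1; 0 0 0.005 0 0 0 1; 0 0 0.01 0 0 0 1; 0 0 0.015 0 0 0 1; 0 0 0.015 0 0 0 1; 0 0 0.01 0 0 0 1; 0 0 0.005 0 0 0 1; 0 0 0 0 0 0 1; 0 0 0 0 0 0 1; 0 0 0 0 0 0 1")

```text
time_s: 19.65
position: [472.7, 285.5, 50.5]
tool_rot: [3.141, 0.002, 2.993]
force: [-0.4, -0.4, -1.3]
finger_gap: 0.248
finger_force: 39.4
```

```bash
python3 plan.py 470.6,285.2,39,2.993,5,1
python3 - <<'E'
from fit import *
im=viewer.camera("top");s=viewer.camera("scene"); p=readout.read_state()["position"]
cv2.imwrite("pics/place2.png",np.hstack([cv2.resize(im[220:350,110:240,::-1],(400,400)),cv2.resize(s[190:330,440:580,::-1],(400,400))]))
print(fit("flattener",[470.6,285,-.149],z=p[2]-31.2))
E
```

```text
t 19.65 pos [472.7 285.5  50.5] yaw 2.993 tilt [-0.001  0.002  0.   ] gap 0.248 F [-0.4 -0.4 -1.3] q6 0.54
0 0 0.002 0 0 0 1; 0.001 0 0.002 0 0 0 1; 0 0 0.003 0 0 0 1; 0.001 -0.001 0.003 0 0 0 1; 0 0 0.002 0 0 0 1
end [470.6 284.8  38.5] [3.141e+00 2.000e-03 2.993e+00]
[array([ 4.71758e+02,  2.84917e+02, -1.52000e-01]), np.float64(0.623), ('top', array([ 4.6988e+02,  2.8499e+02, -1.4000e-01])), ('scene', array([ 4.7400e+02,  2.8445e+02, -1.6000e-01]))]
```

View pics/place2.png

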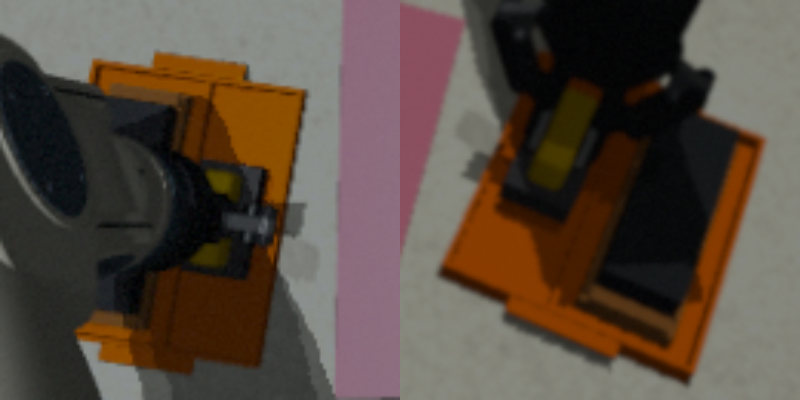

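Both views show the flattener lengthwise over the narrow bay, and the coarse stone flat in the wide bay. I lower the block.

Request:
arm_command(plan="0 0 0.003 0 0 0 1; 0 0 0.004 0 0 0 1; 0 0 0.004 0 0 0 1; 0 0 0.002 0 0 0 1; 0 0 0 0 0 0 1; 0 0 0.001 0 0 0 1; 0 0 0 0 0 0 1; 0 0 0 0 0 0 1")

```text
time_s: 20.65
position: [472.5, 285.4, 36.0]
tool_rot: [3.141, 0.001, 2.993]
force: [-0.4, -0.8, -1.0]
finger_gap: 0.246
finger_force: 39.4
```

Request:
arm_command(plan="0 0 0.001 0 0 0 1; 0 0 0 0 0 0 1; 0 0 0 0 0 0 1")

```text
time_s: 20.95
position: [472.6, 285.5, 35.3]
tool_rot: [3.141, 0.001, 2.993]
force: [-1.2, 0.1, 3.1]
finger_gap: 0.248
finger_force: 40.0
```

Request:
arm_command(plan="0 0 0 0 0 0 0; 0 0 0 0 0 0 0; 0 0 0 0 0 0 0; 0 0 -0.01 0 0 0 0; 0 0 -0.025 0 0 0 0; 0 0 -0.03 0 0 0 0; 0 0 -0.025 0 0 0 0; 0 0 -0.01 0 0 0 -1; 0 0 0 0 0 0 -1; 0 0 0 0 0 0 -1")

```text
time_s: 21.95
position: [472.0, 285.2, 134.2]
tool_rot: [3.142, -0.0, 2.993]
force: [-0.2, -0.5, -0.9]
finger_gap: 0.976
finger_force: 0.0
```

```bash
python3 plan.py 627.9,-5.4,120,3.006,11,-1
python3 - <<'E'
from fit import *
viewer.camera("top");viewer.camera("scene")
print(fit("flattener",[470.6,285,-.149],z=4)); print(fit("fine_stone",[627.9,-5.4,-.136]))
E
```

```text
t 21.95 pos [472.  285.2 134.2] yaw 2.993 tilt [-0. -0. -0.] gap 0.976 F [-0.2 -0.5 -0.9] q6 0.54
-0.011 -0.015 0.001 0 0 0 -1; -0.016 -0.021 0.001 0 0 0 -1; -0.018 -0.024 0.001 0 0 -0.003 -1; -0.02 -0.028 0.002 0 0 0 -1; -0.022 -0.029 0.001 0 0 -0.003 -1; -0.022 -0.03 0.002 0 0 0 -1; -0.022 -0.03 0.001 0 0 -0.003 -1; -0.021 -0.028 0.002 0 0 0 -1; -0.018 -0.024 0.001 0 0 0 -1; -0.015 -0.021 0.001 0 0 -0.004 -1; -0.011 -0.015 0.001 0 0 0 -1
end [628.   -5.1 120.1] [ 3.142 -0.     3.006]
[array([ 4.72170e+02,  2.85403e+02, -1.60000e-01]), np.float64(0.719), ('top', array([ 4.6908e+02,  2.8583e+02, -1.8000e-01])), ('scene', array([ 4.7345e+02,  2.8508e+02, -1.6000e-01]))]
[array([ 6.27948e+02, -5.25700e+00, -1.40000e-01]), np.float64(0.955), ('top', array([ 6.2763e+02, -4.9700e+00, -1.4000e-01])), ('scene', array([ 6.2805e+02, -5.3000e+00, -1.4000e-01]))]
```

Request:
arm_command(plan="-0.011 -0.015 0.001 0 0 0 -1; -0.016 -0.021 0.001 0 0 0 -1; -0.018 -0.024 0.001 0 0 -0.003 -1; -0.02 -0.028 0.002 0 0 0 -1; -0.022 -0.029 0.001 0 0 -0.003 -1; -0.022 -0.03 0.002 0 0 0 -1; -0.022 -0.03 0.001 0 0 -0.003 -1; -0.021 -0.028 0.002 0 0 0 -1; -0.018 -0.024 0.001 0 0 0 -1; -0.015 -0.021 0.001 0 0 -0.004 -1; -0.011 -0.015 0.001 0 0 0 -1; 0 0 0.01 0 0 0 -1")

```text
time_s: 23.45
position: [629.9, -7.0, 111.1]
tool_rot: [3.141, 0.003, 3.003]
force: [0.6, -0.1, -0.1]
finger_gap: 1.003
finger_force: 0.0
```

Request:
arm_command(plan="0 0 0.015 0 0 0 -1; 0 0 0.02 0 0 0 -1; 0 0 0.015 0 0 0 -1; 0 0 0.005 0 0 0 -1; 0 0 0 0 0 0 -1; 0 0 0 0 0 0 -1; 0 0 0 0 0 0 -1")

```text
time_s: 24.15
position: [628.9, -4.7, 56.8]
tool_rot: [3.141, 0.002, 3.006]
force: [0.6, 0.5, 0.2]
finger_gap: 1.001
finger_force: 0.0
```

```bash
python3 plan.py 627.9,-5.4,26,3.004,5,-1
```

```text
t 24.15 pos [628.9  -4.7  56.8] yaw 3.006 tilt [-0.001  0.002  0.   ] gap 1.001 F [0.6 0.5 0.2] q6 -0.01
0 0 0.005 0 0 0 -1; 0 0 0.007 0 0 0 -1; 0.001 -0.001 0.007 0 0 0 -1; 0 0 0.007 0 0 0 -1; 0 0 0.005 0 0 0 -1
end [627.8  -5.6  25.8] [3.141e+00 2.000e-03 3.006e+00]
```

Request:
arm_command(plan="0 0 0.005 0 0 0 -1; 0 0 0.007 0 0 0 -1; 0.001 -0.001 0.007 0 0 0 -1; 0 0 0.007 0 0 0 -1; 0 0 0.004 0 0 0 -1; 0 0 0 0 0 0 1; 0 0 0 0 0 0 1; 0 0 0 0 0 0 1; 0 0 0 0 0 0 1; 0 0 0 0 0 0 1; 0 0 0 0 0 0 1", newtons=60)

```text
time_s: 25.25
position: [627.7, -5.8, 26.6]
tool_rot: [3.141, 0.002, 3.006]
force: [-0.5, -0.4, 5.8]
finger_gap: 0.571
finger_force: 64.5
```

```bash
python3 plan.py 627.9,-5.4,110,3.006,6,1 501.1,-309.5,110,3.30,15,1
```

```text
t 25.25 pos [627.7  -5.8  26.6] yaw 3.006 tilt [-0.001  0.002  0.   ] gap 0.571 F [-0.5 -0.4  5.8] q6 -0.01
0 0 -0.01 0 0 0 1; 0 0 -0.015 0 0 0 1; 0 0 -0.017 0 0 0 1; 0 0 -0.017 0 0 0 1; 0 0 -0.014 0 0 0 1; 0 0 -0.01 0 0 0 1; 0.003 -0.013 0 0 0 -0.012 1; 0.005 -0.016 0 0 0 -0.015 1; 0.006 -0.019 0 0 0 -0.018 1; 0.006 -0.022 0 0 0 -0.02 1; 0.008 -0.023 0 0 0 -0.022 1; 0.009 -0.025 0 0 0 -0.024 1
0.01 -0.025 0 0 0 -0.024 1; 0.01 -0.026 0 0 0 -0.025 1; 0.011 -0.024 0 0 0 -0.024 1; 0.012 -0.024 -0.001 0 0 -0.023 1; 0.011 -0.022 0 0 0 -0.022 1; 0.01 -0.02 0 0 0 -0.021 1; 0.01 -0.018 0 0 0 -0.018 1; 0.009 -0.014 0 0 0 -0.015 1; 0.006 -0.011 0 0 0 -0.011 1
end [ 501.4 -309.   110.3] [-3.142e+00  2.000e-03 -2.983e+00]
```

Request:
arm_command(plan="0 0 -0.01 0 0 0 1; 0 0 -0.015 0 0 0 1; 0 0 -0.017 0 0 0 1; 0 0 -0.017 0 0 0 1; 0 0 -0.014 0 0 0 1; 0 0 -0.01 0 0 0 1; 0.003 -0.013 0 0 0 -0.012 1; 0.005 -0.016 0 0 0 -0.015 1; 0.006 -0.019 0 0 0 -0.018 1; 0.006 -0.022 0 0 0 -0.02 1; 0.008 -0.023 0 0 0 -0.022 1; 0.009 -0.025 0 0 0 -0.024 1")

```text
time_s: 26.45
position: [579.0, -120.5, 108.6]
tool_rot: [3.141, -0.0, 3.118]
force: [-1.1, -0.2, -4.4]
finger_gap: 0.569
finger_force: 63.5
```

Request:
arm_command(plan="0.01 -0.025 0 0 0 -0.024 1; 0.01 -0.026 0 0 0 -0.025 1; 0.011 -0.024 0 0 0 -0.024 1; 0.012 -0.024 0 0 0 -0.023 1; 0.011 -0.022 0 0 0 -0.022 1; 0.01 -0.02 0 0 0 -0.021 1; 0.01 -0.018 0 0 0 -0.018 1; 0.009 -0.014 0 0 0 -0.015 1; 0.006 -0.011 0 0 0 -0.011 1; 0 0 0 0 0 0 1; 0 0 0 0 0 0 1; 0 0 0 0 0 0 1")

```text
time_s: 27.65
position: [501.2, -308.4, 108.6]
tool_rot: [3.141, 0.001, -2.983]
force: [0.9, 0.5, -4.7]
finger_gap: 0.572
finger_force: 63.5
```

```bash
python3 plan.py 501.1,-309.5,38,3.30,8,1
python3 - <<'E'
from fit import *
im=viewer.camera("top");s=viewer.camera("scene"); p=readout.read_state()["position"]
print(fit("fine_stone",[501,-309,.159],z=p[2]-26.6))
E
```

```text
t 27.65 pos [ 501.2 -308.4  108.6] yaw 3.3 tilt [-0.001  0.001  0.   ] gap 0.572 F [ 0.9  0.5 -4.7] q6 -0.85
0 0 0.006 0 0 0 1; 0 0 0.008 0 0 0 1; 0 0 0.01 0 0 0 1; 0 -0.001 0.011 0 0 0 1; 0 0 0.011 0 0 0 1; 0 0 0.01 0 0 0 1; 0 0 0.009 0 0 0 1; 0 0 0.006 0 0 0 1
end [ 501.4 -309.3   37.6] [ 3.141e+00  1.000e-03 -2.983e+00]
[array([ 5.01313e+02, -3.08550e+02,  1.53000e-01]), np.float64(0.731), ('top', array([ 5.0077e+02, -3.0840e+02,  1.5000e-01])), ('scene', array([ 5.0232e+02, -3.0839e+02,  1.5000e-01]))]
```

Request:
arm_command(plan="0 0 0.006 0 0 0 1; 0 0 0.008 0 0 0 1; 0 0 0.01 0 0 0 1; 0 -0.001 0.011 0 0 0 1; 0 0 0.011 0 0 0 1; 0 0 0.01 0 0 0 1; 0 0 0.009 0 0 0 1; 0 0 0.006 0 0 0 1; 0 0 0.003 0 0 0 1; 0 0 0.002 0 0 0 1; 0 0 0 0 0 0 1; 0 0 0 0 0 0 1")

```text
time_s: 29.05
position: [501.5, -310.1, 33.1]
tool_rot: [-3.141, 0.001, -2.983]
force: [-0.5, 0.2, -4.4]
finger_gap: 0.568
finger_force: 63.5
```

Request:
arm_command(plan="0 0 0.001 0 0 0 1; 0 0 0 0 0 0 1; 0 0 0 0 0 0 1")

```text
time_s: 29.35
position: [501.3, -310.0, 31.9]
tool_rot: [3.141, 0.001, -2.983]
force: [-0.3, -0.1, -4.3]
finger_gap: 0.568
finger_force: 63.5
```

Request:
arm_command(plan="0 0 0.001 0 0 0 1; 0 0 0 0 0 0 1; 0 0 0 0 0 0 1")

```text
time_s: 29.65
position: [501.3, -309.9, 30.7]
tool_rot: [3.141, 0.001, -2.983]
force: [-0.8, -0.2, -3.0]
finger_gap: 0.57
finger_force: 63.5
```

Contact is just beginning, so I lower one more millimetre and release.

Request:
arm_command(plan="0 0 0.001 0 0 0 1; 0 0 0 0 0 0 1; 0 0 0 0 0 0 -0.6; 0 0 0 0 0 0 -0.6; 0 0 0 0 0 0 -0.6; 0 0 -0.01 0 0 0 -0.6; 0 0 -0.025 0 0 0 -0.6; 0 0 -0.03 0 0 0 -0.6; 0 0 -0.025 0 0 0 -0.6; 0 0 -0.01 0 0 0 -0.6; 0 0 0 0 0 0 -0.6; 0 0 0 0 0 0 -0.6")

```text
time_s: 30.85
position: [500.9, -309.8, 128.9]
tool_rot: [3.141, 0.0, -2.984]
force: [-0.5, -0.6, -1.6]
finger_gap: 0.802
finger_force: 0.0
```

```bash
python3 plan.py 426.6,-112,110,2.945,10,-.3 426.6,-112,50,2.945,4,-.3
python3 - <<'E'
from fit import *
viewer.camera("top");viewer.camera("scene")
print(fit("fine_stone",[501,-309,.159],z=4)); print(fit("slurry_stone",[426.6,-112,-.191])); print(fit("tray_blue",[506.5,-343,.159]))
E
```

```text
t 30.85 pos [ 500.9 -309.8  128.9] yaw 3.3 tilt [-0.001  0.     0.   ] gap 0.802 F [-0.5 -0.6 -1.6] q6 -0.85
0.003 0.013 0.001 0 0 0.023 -0.3; 0.004 0.018 0.002 0 0 0.031 -0.3; 0.006 0.022 0.002 0 0 0.038 -0.3; 0.007 0.024 0.002 0 0 0.041 -0.3; 0.008 0.025 0.003 0 0 0.044 -0.3; 0.01 0.024 0.002 0 0 0.044 -0.3; 0.01 0.023 0.002 0 0 0.042 -0.3; 0.01 0.02 0.002 0 0 0.038 -0.3; 0.009 0.016 0.002 0 0 0.031 -0.3; 0.007 0.012 0.001 0 0 0.023 -0.3; 0 0 0.012 0 0 0 -0.3; 0 0 0.018 0 0 0 -0.3
0 0 0.018 0 0 0 -0.3; 0 0 0.012 0 0 0 -0.3
end [ 426.7 -111.6   50.1] [ 3.141 -0.     2.945]
[array([ 5.01216e+02, -3.10207e+02,  1.59000e-01]), np.float64(0.891), ('top', array([ 5.0088e+02, -3.1007e+02,  1.6000e-01])), ('scene', array([ 5.0129e+02, -3.1027e+02,  1.6000e-01]))]
[array([ 4.27989e+02, -1.12213e+02, -2.21000e-01]), np.float64(0.927), ('top', array([ 4.2857e+02, -1.1256e+02, -1.7000e-01])), ('scene', array([ 4.2763e+02, -1.1209e+02, -2.4000e-01]))]
[array([ 5.06934e+02, -3.42328e+02,  1.58000e-01]), np.float64(0.506), ('top', array([ 5.0706e+02, -3.4152e+02,  1.6000e-01])), ('scene', array([ 5.0673e+02, -3.4330e+02,  1.6000e-01]))]
```

Request:
arm_command(plan="0.003 0.013 0.001 0 0 0.023 -0.3; 0.004 0.018 0.002 0 0 0.031 -0.3; 0.006 0.022 0.002 0 0 0.038 -0.3; 0.007 0.024 0.002 0 0 0.041 -0.3; 0.008 0.025 0.003 0 0 0.044 -0.3; 0.01 0.024 0.002 0 0 0.044 -0.3; 0.01 0.023 0.002 0 0 0.042 -0.3; 0.01 0.02 0.002 0 0 0.038 -0.3; 0.009 0.016 0.002 0 0 0.031 -0.3; 0.007 0.012 0.001 0 0 0.023 -0.3; 0 0 0.012 0 0 0 -0.3; 0 0 0.018 0 0 0 -0.3")

```text
time_s: 32.45
position: [427.6, -111.7, 81.3]
tool_rot: [-3.141, 0.003, 2.946]
force: [-0.7, 0.0, -0.3]
finger_gap: 0.651
finger_force: 0.0
```

Request:
arm_command(plan="0 0 0.018 0 0 0 -0.3; 0 0 0.012 0 0 0 -0.3; 0 0 0 0 0 0 -0.3; 0 0 0 0 0 0 -0.3; 0 0 0 0 0 0 -0.3")

```text
time_s: 32.95
position: [427.5, -112.1, 51.4]
tool_rot: [3.141, 0.002, 2.945]
force: [-0.4, -0.4, 0.7]
finger_gap: 0.65
finger_force: 0.0
```

```bash
python3 plan.py 427.3,-112.1,21,2.935,5,-.3
```

```text
t 32.95 pos [ 427.5 -112.1   51.4] yaw 2.945 tilt [-0.     0.002  0.   ] gap 0.65 F [-0.4 -0.4  0.7] q6 -0.25
0 0 0.005 0 0 0 -0.3; 0 0 0.006 0 0 0.004 -0.3; 0 0 0.008 0 0 0 -0.3; 0 0 0.007 0 0 0.004 -0.3; 0 0 0.004 0 0 0 -0.3
end [ 427.5 -112.1   21.4] [3.141e+00 2.000e-03 2.937e+00]
```

Request:
arm_command(plan="0 0 0.005 0 0 0 -0.3; 0 0 0.006 0 0 0.004 -0.3; 0 0 0.008 0 0 0 -0.3; 0 0 0.007 0 0 0.004 -0.3; 0 0 0.004 0 0 0 -0.3; 0 0 0 0 0 0 0.1; 0 0 0 0 0 0 1; 0 0 0 0 0 0 1; 0 0 0 0 0 0 1; 0 0 0 0 0 0 1; 0 0 0 0 0 0 1", newtons=35)

```text
time_s: 34.05
position: [427.1, -111.9, 20.8]
tool_rot: [3.141, 0.001, 2.937]
force: [-0.1, -0.8, -0.6]
finger_gap: 0.341
finger_force: 35.2
```

```bash
python3 plan.py 427.3,-112.1,115,2.935,7,1 557.9,-379,115,3.3,14,1
```

```text
t 34.05 pos [ 427.1 -111.9   20.8] yaw 2.937 tilt [-0.001  0.001  0.   ] gap 0.341 F [-0.1 -0.8 -0.6] q6 -0.24
0 0 -0.009 0 0 0 1; 0 0 -0.014 0 0 0 1; 0 0 -0.016 0 0 0 1; 0 0 -0.016 0 0 0 1; 0 0 -0.016 0 0 0 1; 0 0 -0.014 0 0 0 1; 0 0 -0.009 0 0 0 1; -0.008 -0.01 0 0 0 -0.014 1; -0.01 -0.013 0 0 0 -0.02 1; -0.012 -0.017 0 0 0 -0.025 1; -0.012 -0.018 0 0 0 -0.028 1; -0.014 -0.021 0 0 0 -0.03 1
-0.013 -0.022 0 0 0 -0.031 1; -0.013 -0.023 0 0 0 -0.033 1; -0.012 -0.023 0 0 0 -0.032 1; -0.011 -0.024 0 0 0 -0.032 1; -0.01 -0.022 0 0 0 -0.03 1; -0.009 -0.021 0 0 0 -0.028 1; -0.007 -0.019 0 0 0 -0.024 1; -0.005 -0.015 0 0 0 -0.021 1; -0.004 -0.013 0 0 0 -0.015 1
end [ 557.9 -379.5  114.8] [ 3.141e+00  1.000e-03 -2.983e+00]
```

Request:
arm_command(plan="0 0 -0.009 0 0 0 1; 0 0 -0.014 0 0 0 1; 0 0 -0.016 0 0 0 1; 0 0 -0.016 0 0 0 1; 0 0 -0.016 0 0 0 1; 0 0 -0.014 0 0 0 1; 0 0 -0.009 0 0 0 1; -0.008 -0.01 0 0 0 -0.014 1; -0.01 -0.013 0 0 0 -0.02 1; -0.012 -0.017 0 0 0 -0.025 1; -0.012 -0.018 0 0 0 -0.028 1; -0.014 -0.021 0 0 0 -0.03 1")

```text
time_s: 35.25
position: [469.9, -199.3, 115.0]
tool_rot: [3.141, 0.0, 3.055]
force: [0.7, -0.4, -1.0]
finger_gap: 0.343
finger_force: 35.2
```

Request:
arm_command(plan="-0.013 -0.022 0 0 0 -0.031 1; -0.013 -0.023 0 0 0 -0.033 1; -0.012 -0.023 0 0 0 -0.032 1; -0.011 -0.024 0 0 0 -0.032 1; -0.01 -0.022 0 0 0 -0.03 1; -0.009 -0.021 0 0 0 -0.028 1; -0.007 -0.019 0 0 0 -0.024 1; -0.005 -0.015 0 0 0 -0.021 1; -0.004 -0.013 0 0 0 -0.015 1; 0 0 0 0 0 0 1; 0 0 0 0 0 0 1; 0 0 0 0 0 0 1")

```text
time_s: 36.45
position: [557.6, -378.8, 114.8]
tool_rot: [3.141, 0.0, -2.984]
force: [0.2, -0.5, -0.9]
finger_gap: 0.338
finger_force: 35.3
```

```bash
python3 plan.py 557.9,-379.3,30,3.3,9,1
python3 - <<'E'
from fit import *
im=viewer.camera("top");s=viewer.camera("scene"); p=readout.read_state()["position"]
cv2.imwrite("pics/place3.png",np.hstack([cv2.resize(im[210:340,400:530,::-1],(400,400)),cv2.resize(s[90:250,100:260,::-1],(400,400))]))
print(fit("slurry_stone",[558,-379,.159],z=p[2]-20.8))
E
```

```text
t 36.45 pos [ 557.6 -378.8  114.8] yaw 3.3 tilt [-0.001  0.     0.   ] gap 0.338 F [ 0.2 -0.5 -0.9] q6 -0.88
0 0 0.006 0 0 0 1; 0 0 0.009 0 0 0 1; 0 0 0.01 0 0 0 1; 0 0 0.012 0 0 0 1; 0 0 0.011 0 0 0 1; 0 0 0.012 0 0 0 1; 0 -0.001 0.01 0 0 0 1; 0 0 0.009 0 0 0 1; 0 0 0.006 0 0 0 1
end [ 557.7 -379.7   29.8] [ 3.141  0.    -2.984]
[array([ 5.58877e+02, -3.79886e+02,  1.96000e-01]), np.float64(0.471), ('top', array([ 5.5853e+02, -3.7739e+02,  2.2000e-01])), ('scene', array([ 566.26, -386.79,    0.72]))]
```

View pics/place3.png

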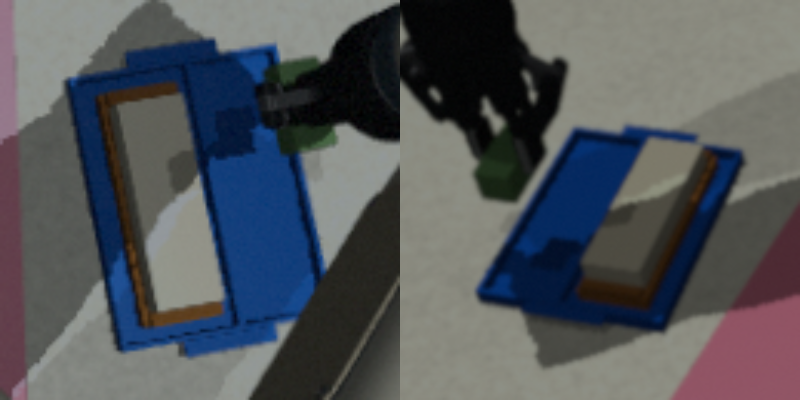

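The white stone lies flat in the blue wide bay. The held green stone is over the far half of the narrow bay and parallel to it, offset in the picture only because of its height. I descend.

Request:
arm_command(plan="0 0 0.006 0 0 0 1; 0 0 0.009 0 0 0 1; 0 0 0.01 0 0 0 1; 0 0 0.012 0 0 0 1; 0 0 0.011 0 0 0 1; 0 0 0.012 0 0 0 1; 0 -0.001 0.01 0 0 0 1; 0 0 0.009 0 0 0 1; 0 0 0.005 0 0 0 1; 0 0 0.003 0 0 0 1; 0 0 0 0 0 0 1; 0 0 0 0 0 0 1")

```text
time_s: 37.85
position: [558.3, -380.6, 28.1]
tool_rot: [-3.141, 0.001, -2.983]
force: [0.1, -1.2, -1.4]
finger_gap: 0.341
finger_force: 35.3
```

Request:
arm_command(plan="0 0 0.001 0 0 0 1; 0 0 0 0 0 0 1; 0 0 0 0 0 0 1")

```text
time_s: 38.15
position: [558.2, -380.5, 26.9]
tool_rot: [-3.142, 0.001, -2.983]
force: [0.3, 0.2, -0.9]
finger_gap: 0.344
finger_force: 35.3
```

Request:
arm_command(plan="0 0 0.001 0 0 0 1; 0 0 0 0 0 0 1; 0 0 0.001 0 0 0 1; 0 0 0 0 0 0 1; 0 0 0 0 0 0 1")

```text
time_s: 38.65
position: [558.2, -380.5, 24.9]
tool_rot: [3.142, 0.001, -2.983]
force: [-0.4, 0.4, -0.2]
finger_gap: 0.344
finger_force: 35.4
```

Request:
arm_command(plan="0 0 0.001 0 0 0 1; 0 0 0 0 0 0 1; 0 0 0 0 0 0 0.16; 0 0 0 0 0 0 0.16; 0 0 -0.005 0 0 0 0.16; 0 0 -0.02 0 0 0 0.16; 0 0 -0.03 0 0 0 0; 0 0 -0.03 0 0 0 -0.3; 0 0 -0.02 0 0 0 -0.5; 0 0 -0.01 0 0 0 -0.6; 0 0 0 0 0 0 -0.6; 0 0 0 0 0 0 -0.6")

```text
time_s: 39.85
position: [557.7, -380.3, 137.7]
tool_rot: [3.14, -0.0, -2.983]
force: [0.2, -0.9, -0.7]
finger_gap: 0.797
finger_force: 0.0
```

```bash
python3 plan.py 420.2,-2.9,139,3.0,14,-.6
python3 - <<'E'
from fit import *
viewer.camera("top");viewer.camera("scene")
print(fit("slurry_stone",[558,-379,.159],z=4)); print(fit("dropper",[420.2,-2.9,0]))
E
```

```text
t 39.85 pos [ 557.7 -380.3  137.7] yaw 3.3 tilt [-0.001 -0.    -0.   ] gap 0.797 F [ 0.2 -0.9 -0.7] q6 -0.88
0.003 0.017 0 0 0 0.013 -0.6; 0.005 0.022 0 0 0 0.017 -0.6; 0.006 0.026 0 0 0 0.02 -0.6; 0.007 0.03 0 0 0 0.023 -0.6; 0.009 0.032 0 0 0 0.024 -0.6; 0.01 0.033 0 0 0 0.026 -0.6; 0.011 0.034 0 0 0 0.027 -0.6; 0.012 0.034 0 0 0 0.026 -0.6; 0.012 0.032 -0.001 0 0 0.026 -0.6; 0.013 0.031 0 0 0 0.025 -0.6; 0.012 0.028 0 0 0 0.023 -0.6; 0.012 0.024 0 0 0 0.02 -0.6
0.01 0.02 0 0 0 0.017 -0.6; 0.008 0.016 0 0 0 0.013 -0.6
end [419.9  -2.5 139.2] [ 3.14 -0.    3.  ]
[array([ 5.59597e+02, -3.80735e+02,  1.99000e-01]), np.float64(0.788), ('top', array([ 5.5959e+02, -3.8069e+02,  1.6000e-01])), ('scene', array([ 5.6145e+02, -3.8023e+02,  2.4000e-01]))]
[array([ 4.19513e+02, -2.69500e+00, -1.15000e-01]), np.float64(0.899), ('top', array([ 4.195e+02, -2.700e+00, -1.100e-01])), ('scene', array([ 4.1947e+02, -2.7100e+00, -1.1000e-01]))]
```

Request:
arm_command(plan="0.003 0.017 0 0 0 0.013 -0.6; 0.005 0.022 0 0 0 0.017 -0.6; 0.006 0.026 0 0 0 0.02 -0.6; 0.007 0.03 0 0 0 0.023 -0.6; 0.009 0.032 0 0 0 0.024 -0.6; 0.01 0.033 0 0 0 0.026 -0.6; 0.011 0.034 0 0 0 0.027 -0.6; 0.012 0.034 0 0 0 0.026 -0.6; 0.012 0.032 0 0 0 0.026 -0.6; 0.013 0.031 0 0 0 0.025 -0.6; 0.012 0.028 0 0 0 0.023 -0.6; 0.012 0.024 0 0 0 0.02 -0.6")

```text
time_s: 41.35
position: [433.1, -39.3, 138.8]
tool_rot: [3.141, 0.001, 3.029]
force: [0.8, -0.2, 0.4]
finger_gap: 0.801
finger_force: 0.0
```

Request:
arm_command(plan="0.01 0.02 0 0 0 0.017 -0.6; 0.008 0.016 0 0 0 0.013 -0.6; 0 0 0 0 0 0 -0.8; 0 0 0 0 0 0 -0.8; 0 0 0 0 0 0 -0.8; 0 0 0 0 0 0 -0.8")

```text
time_s: 41.95
position: [420.5, -3.4, 138.7]
tool_rot: [3.141, 0.001, 2.999]
force: [0.2, -0.4, -0.7]
finger_gap: 0.9
finger_force: 0.0
```

```bash
python3 plan.py 419.8,-2.8,26,3.0,10,-.8
```

```text
t 41.95 pos [420.5  -3.4 138.7] yaw 2.999 tilt [-0.     0.001  0.   ] gap 0.9 F [ 0.2 -0.4 -0.7] q6 -0.07
0 0 0.007 0 0 0 -0.8; 0 0 0.01 0 0 0 -0.8; 0 0 0.012 0 0 0 -0.8; 0 0 0.013 0 0 0 -0.8; 0 0 0.014 0 0 0 -0.8; 0.001 0 0.014 0 0 0 -0.8; 0 0 0.014 0 0 0 -0.8; 0 0 0.012 0 0 0 -0.8; 0 0 0.009 0 0 0 -0.8; 0 0 0.008 0 0 0 -0.8
end [419.6  -3.2  25.7] [3.141e+00 1.000e-03 2.999e+00]
```

Request:
arm_command(plan="0 0 0.007 0 0 0 -0.8; 0 0 0.01 0 0 0 -0.8; 0 0 0.012 0 0 0 -0.8; 0 0 0.013 0 0 0 -0.8; 0 0 0.014 0 0 0 -0.8; 0.001 0 0.014 0 0 0 -0.8; 0 0 0.014 0 0 0 -0.8; 0 0 0.012 0 0 0 -0.8; 0 0 0.009 0 0 0 -0.8; 0 0 0.008 0 0 0 -0.8; 0 0 0 0 0 0 -0.8; 0 0 0 0 0 0 -0.2", newtons=25)

```text
time_s: 43.15
position: [419.4, -2.6, 25.8]
tool_rot: [3.141, 0.0, 3.0]
force: [0.5, -0.0, -0.3]
finger_gap: 0.753
finger_force: 0.0
```

Request:
arm_command(plan="0 0 0 0 0 0 0; 0 0 0 0 0 0 0.3; 0 0 0 0 0 0 1; 0 0 0 0 0 0 1; 0 0 0 0 0 0 1; 0 0 0 0 0 0 1")

```text
time_s: 43.75
position: [419.7, -2.6, 26.3]
tool_rot: [3.141, 0.002, 3.0]
force: [-0.0, 0.6, 5.9]
finger_gap: 0.461
finger_force: 25.1
```

```bash
python3 plan.py 419.8,-2.8,125,3.0,8,1 470,-393.4,125,3.3,16,1
```

```text
t 43.75 pos [419.7  -2.6  26.3] yaw 3.0 tilt [-0.     0.002  0.   ] gap 0.461 F [-0.   0.6  5.9] q6 -0.07
0 0 -0.008 0 0 0 1; 0 0 -0.012 0 0 0 1; 0 0 -0.014 0 0 0 1; 0 0 -0.015 0 0 0 1; 0 0 -0.016 0 0 0 1; 0 0 -0.014 0 0 0 1; 0 0 -0.011 0 0 0 1; 0 0 -0.009 0 0 0 1; -0.004 -0.014 0 0 0 -0.011 1; -0.005 -0.018 0 0 0 -0.014 1; -0.005 -0.021 0 0 0 -0.017 1; -0.006 -0.025 0 0 0 -0.019 1
-0.005 -0.026 0 0 0 -0.021 1; -0.006 -0.029 0 0 0 -0.022 1; -0.005 -0.029 0 0 0 -0.023 1; -0.004 -0.031 0 0 0 -0.023 1; -0.004 -0.03 0 0 0 -0.024 1; -0.003 -0.03 0 0 0 -0.023 1; -0.002 -0.029 0 0 0 -0.022 1; -0.001 -0.027 0 0 0 -0.02 1; -0.001 -0.025 0 0 0 -0.019 1; 0 -0.022 0 0 0 -0.017 1; 0 -0.019 0 0 0 -0.014 1; 0 -0.014 0 0 0 -0.011 1
end [ 470.1 -393.1  125.4] [-3.141e+00  2.000e-03 -2.983e+00]
```

Request:
arm_command(plan="0 0 -0.008 0 0 0 1; 0 0 -0.012 0 0 0 1; 0 0 -0.014 0 0 0 1; 0 0 -0.015 0 0 0 1; 0 0 -0.016 0 0 0 1; 0 0 -0.014 0 0 0 1; 0 0 -0.011 0 0 0 1; 0 0 -0.009 0 0 0 1; -0.004 -0.014 0 0 0 -0.011 1; -0.005 -0.018 0 0 0 -0.014 1; -0.005 -0.021 0 0 0 -0.017 1; -0.006 -0.025 0 0 0 -0.019 1")

```text
time_s: 44.95
position: [429.6, -82.8, 125.1]
tool_rot: [3.141, 0.001, 3.062]
force: [1.5, -0.4, -0.4]
finger_gap: 0.459
finger_force: 25.5
```

Request:
arm_command(plan="-0.005 -0.026 0 0 0 -0.021 1; -0.006 -0.029 0 0 0 -0.022 1; -0.005 -0.029 0 0 0 -0.023 1; -0.004 -0.031 0 0 0 -0.023 1; -0.004 -0.03 0 0 0 -0.024 1; -0.003 -0.03 0 0 0 -0.023 1; -0.002 -0.029 0 0 0 -0.022 1; -0.001 -0.027 0 0 0 -0.02 1; -0.001 -0.025 0 0 0 -0.019 1; 0 -0.022 0 0 0 -0.017 1; 0 -0.019 0 0 0 -0.014 1; 0 -0.014 0 0 0 -0.011 1")

```text
time_s: 46.15
position: [469.7, -394.3, 124.6]
tool_rot: [3.141, 0.0, -2.983]
force: [-0.3, 0.4, 0.0]
finger_gap: 0.458
finger_force: 25.5
```

Request:
arm_command(plan="0 0 0 0 0 0 1; 0 0 0 0 0 0 1; 0 0 0 0 0 0 1")

```text
time_s: 46.45
position: [469.7, -392.1, 124.7]
tool_rot: [3.141, 0.001, -2.983]
force: [-0.4, 0.5, 0.3]
finger_gap: 0.454
finger_force: 25.5
```

```bash
python3 plan.py 470,-393.4,36,3.3,9,1
python3 - <<'E'
from fit import *
im=viewer.camera("top");s=viewer.camera("scene"); p=readout.read_state()["position"]
cv2.imwrite("pics/place4.png",np.hstack([cv2.resize(im[210:340,400:530,::-1],(400,400)),cv2.resize(s[70:230,100:260,::-1],(400,400))]))
print(fit("dropper",[470,-393.4,.159],z=p[2]-26.3))
E
```

```text
t 46.45 pos [ 469.7 -392.1  124.7] yaw 3.3 tilt [-0.001  0.001  0.   ] gap 0.454 F [-0.4  0.5  0.3] q6 -0.99
0 0 0.006 0 0 0 1; 0 0 0.009 0 0 0 1; 0 0 0.011 0 0 0 1; 0 -0.001 0.012 0 0 0 1; 0 0 0.013 0 0 0 1; 0 0 0.011 0 0 0 1; 0 0 0.011 0 0 0 1; 0 0 0.009 0 0 0 1; 0 0 0.007 0 0 0 1
end [ 469.9 -393.    35.7] [ 3.141e+00  1.000e-03 -2.983e+00]
[array([ 4.70472e+02, -3.95340e+02,  1.10000e-01]), np.float64(0.375), ('top', array([ 4.8647e+02, -3.5534e+02,  1.1000e-01])), ('scene', array([ 4.7047e+02, -3.9534e+02,  1.1000e-01]))]
```

View pics/place4.png

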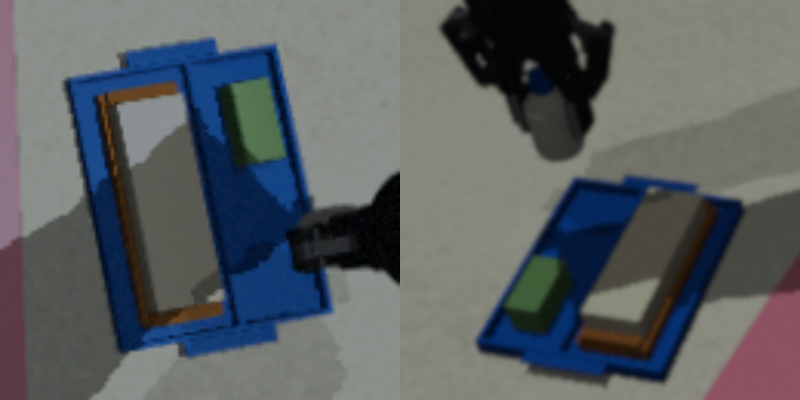

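The green stone stands in the narrow bay, and the bottle hangs upright over the near half. I lower it.

Request:
arm_command(plan="0 0 0.006 0 0 0 1; 0 0 0.009 0 0 0 1; 0 0 0.011 0 0 0 1; 0 -0.001 0.012 0 0 0 1; 0 0 0.013 0 0 0 1; 0 0 0.011 0 0 0 1; 0 0 0.011 0 0 0 1; 0 0 0.009 0 0 0 1; 0 0 0.006 0 0 0 1; 0 0 0.003 0 0 0 1; 0 0 0 0 0 0 1; 0 0 0 0 0 0 1")

```text
time_s: 47.85
position: [470.2, -394.2, 34.0]
tool_rot: [-3.141, 0.001, -2.983]
force: [0.2, 0.6, -1.3]
finger_gap: 0.459
finger_force: 25.5
```

Request:
arm_command(plan="0 0 0.001 0 0 0 1; 0 0 0 0 0 0 1; 0 0 0.001 0 0 0 1; 0 0 0 0 0 0 1; 0 0 0 0 0 0 1")

```text
time_s: 48.35
position: [470.0, -394.1, 31.7]
tool_rot: [3.141, 0.001, -2.983]
force: [0.8, 0.6, 0.6]
finger_gap: 0.458
finger_force: 25.5
```

Request:
arm_command(plan="0 0 0.001 0 0 0 1; 0 0 0 0 0 0 1; 0 0 0 0 0 0 1")

```text
time_s: 48.65
position: [470.0, -394.1, 30.6]
tool_rot: [3.141, 0.001, -2.983]
force: [0.3, -0.2, -0.9]
finger_gap: 0.458
finger_force: 25.5
```

Request:
arm_command(plan="0 0 0.001 0 0 0 1; 0 0 0 0 0 0 1; 0 0 0 0 0 0 1")

```text
time_s: 48.95
position: [470.1, -394.1, 30.4]
tool_rot: [-3.141, 0.001, -2.983]
force: [-1.5, 2.1, 6.2]
finger_gap: 0.461
finger_force: 26.0
```

Request:
arm_command(plan="0 0 0 0 0 0 0; 0 0 0 0 0 0 -0.1; 0 0 0 0 0 0 -0.2; 0 0 0 0 0 0 -0.2; 0 0 -0.005 0 0 0 -0.2; 0 0 -0.015 0 0 0 -0.2; 0 0 -0.025 0 0 0 -0.2; 0 0 -0.03 0 0 0 -0.2; 0 0 -0.03 0 0 0 -0.2; 0 0 -0.025 0 0 0 -0.2; 0 0 -0.01 0 0 0 -0.2; 0 0 0 0 0 0 -0.2")

```text
time_s: 50.15
position: [470.4, -394.5, 171.0]
tool_rot: [-3.14, 0.002, -2.983]
force: [0.7, -0.2, -0.8]
finger_gap: 0.599
finger_force: 0.0
```

Request:
arm_command(plan="0 0.025 -0.01 0 0 0 -0.2; 0 0.035 -0.02 0 0 0 -0.2; 0 0.04 -0.02 0 0 0 -0.2; 0 0.04 -0.01 0 0 0 -0.2; 0 0.04 0 0 0 0 -0.2; 0 0.035 0 0 0 0 -0.2; 0 0.025 0 0 0 0 -0.2; 0 0 0 0 0 0 -0.2")

```text
time_s: 50.95
position: [431.0, -154.4, 228.7]
tool_rot: [3.14, -0.001, -2.981]
force: [-0.1, 0.0, -0.7]
finger_gap: 0.603
finger_force: 0.0
```

Run:
```python
from fit import *
im=viewer.camera("top");s=viewer.camera("scene")
cv2.imwrite("pics/fin_t.png",im[:,:,::-1]);cv2.imwrite("pics/fin_s.png",s[:,:,::-1]); print(readout.read_state()["position"])
for n,p,z in (("tray_blue",[506.5,-343,.159],0),("tray_orange",[477,328.4,-.149],0),("fine_stone",[501,-310,.159],4),("coarse_stone",[482,361,-.15],4),("slurry_stone",[559,-380,.16],4),("dropper",[470,-394,0],4),("flattener",[472,285,-.15],4),("medium_stone",[604,126,-.055],0)):
    print(n,*fit(n,p,z))
```

```text
[ 431.9494293  -156.78979533  228.86121185]
tray_blue [ 5.07947e+02 -3.42290e+02  1.60000e-01] 0.276 ('top', array([ 6.0993e+02, -3.2602e+02,  1.3000e-01])) ('scene', array([ 5.0673e+02, -3.4291e+02,  1.5000e-01]))
tray_orange [ 4.78818e+02  3.27894e+02 -1.48000e-01] 0.511 ('scene', array([ 4.7895e+02,  3.2792e+02, -1.5000e-01]))
fine_stone [ 5.01713e+02 -3.11509e+02  1.67000e-01] 0.587 ('top', array([ 5.0721e+02, -3.0627e+02,  1.1000e-01])) ('scene', array([ 5.0032e+02, -3.1200e+02,  1.6000e-01]))
coarse_stone [ 4.81981e+02  3.61381e+02 -1.55000e-01] 0.957 ('top', array([ 4.8113e+02,  3.6197e+02, -1.6000e-01])) ('scene', array([ 4.8302e+02,  3.6105e+02, -1.5000e-01]))
slurry_stone [ 5.60227e+02 -3.80862e+02  1.97000e-01] 0.933 ('scene', array([ 5.6023e+02, -3.8086e+02,  2.0000e-01]))
dropper [ 4.67921e+02 -3.97066e+02  3.87000e-01] 0.854 ('scene', array([ 4.6796e+02, -3.9704e+02,  3.9000e-01]))
flattener [ 4.72894e+02  2.85366e+02 -1.56000e-01] 0.463 ('top', array([ 4.7289e+02,  2.8537e+02, -1.6000e-01])) ('scene', array([ 4.7291e+02,  2.8535e+02, -1.6000e-01]))
medium_stone [ 6.04508e+02  1.25627e+02 -6.10000e-02] 0.961 ('top', array([ 6.0390e+02,  1.2623e+02, -6.0000e-02])) ('scene', array([ 6.0517e+02,  1.2523e+02, -6.0000e-02]))
```

View pics/fin_t.png

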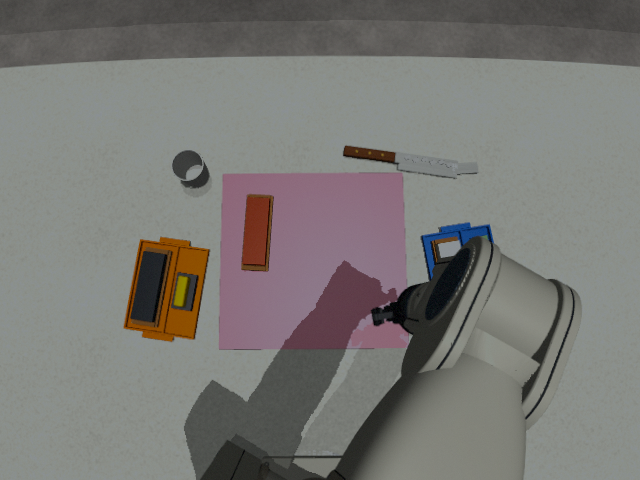

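View pics/fin_s.png

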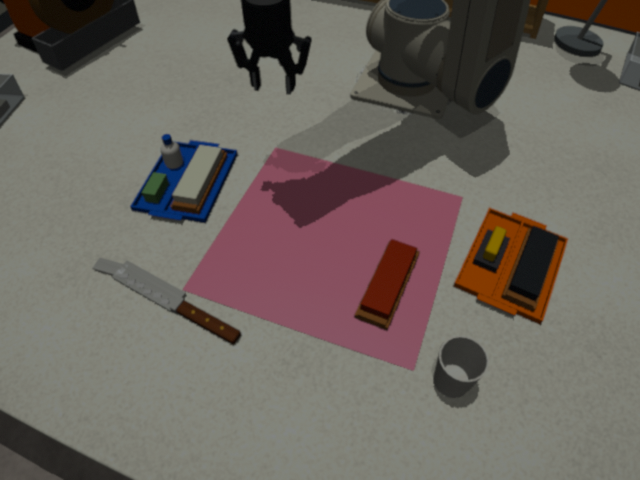

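Everything is in place. In the scene view the bottle (171,152), green stone (154,187) and white stone (199,177) are in the blue tray. The flattener (493,247) and dark stone (534,265) are in the orange tray. The red-brown stone, cup and knife have not moved, and the gripper is clear of everything.

```bash
python3 -c "
from rig import hand_in
print(hand_in())"
```

```text
the job is handed in; nothing more can be done
None
```

Both sharpening kits are made up as asked and handed in at about 51 s; the final camera views show every piece in its bay, and the red-brown stone, cup and knife where they were.

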